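Press the freshly bound notebooks

ROBOT

A 6-joint arm with a two-finger parallel gripper is mounted at the origin on the work surface. World frame = base frame: x ahead of the robot, y to its left, z up, the work surface at z = 0. Lengths are in mm, angles in rad, forces in N, time in s.
With the tool pointing down it reaches from about 275 to 750 mm from the base axis. Payload 10.2 kg.
Tool frame: the origin (TCP) lies midway between the tips of the shut fingers; the grasp point (between the pads) lies 19 mm behind it; z points along the fingers, y is the line along which they close (so a half turn about z gives the same grasp; the last joint's range is limited). The gripper opens to 85 mm and grips with 20 to 120 N. Pads are 22 mm wide; open, the fingers measure 114 mm over their backs; the gripper's body (76 mm by 85 mm) begins 54 mm behind the grasp point. The pads swing forward as they close: fully open they stand 13 mm farther back than shut.
Start: joints at [-0.223, 0.313, 1.498, -0, 1.331, -0.223], TCP at [525.006, -0.013, 231.294] pointing down, gripper open.
Joint ranges: [-2.94, 2.94], [-0.97, 2.17], [0.19, 2.56], [-1.23, 4.37], [0.02, 3.11], [-2.88, 2.88]. Speed limits (rad/s): [2.39, 2.39, 3.01, 3.14, 3.14, 3.14].

INTERFACE

Orientations are given as a unit quaternion [w, x, y, z].
In Python, from rig import ctrl gives the robot as it stands.
- The arm moves only by the tool send_rows, never from a script. Its argument "targets" is a list of rows, each a list of 7 numbers: the closure, from -1 (fully open) to 1 (shut), so that 0 is half open, then the shift along the tool's x, y, z in m, then the turn, a rotation vector about the tool's x, y, z in rad. In form: [[claw, dx, dy, dz, ax, ay, az], ...]. A call has exactly 10 rows; each row shifts and turns the commanded pose from where the row before left it, along the tool's axes as they then stand; what a row does not reach is not made up. A row lasts 1/8 s, in which the tool goes at most 62.5 mm and 10.7 degrees, less where a joint would pass 70% of its speed; a pose out of reach is approached as far as the arm can. A call with a gripper value outside its range is refused whole. The fingers move at their own pace and stop on an object; "squeeze" is the grip in N (left out, the last holds). Time passes only in rows, so rows that do not move let the fingers close, or fill a call up. It gives the time, the measured TCP pose, the force, the opening and the grip force at its end, in the units of the state.
- ctrl.sense(): the state, without advancing time (a new reading comes with each control period).
- ctrl.capture(name): name is "scene" or "side" or "wrist"; returns a dict with "img" (384x512x3 uint8, red, green, blue), "camera_matrix" (3x3 intrinsics, pixels), "R" (3x3) and "t" (3): a world point X has camera coordinates R X + t. Camera axes: x right, y down, z forward; pixel columns grow to the right and rows downward; lengths in mm; the calibration is good to about 2 mm. A picture is of the moment at which its call begins. There is no depth.
- ctrl.finish_job(): hands the job in; it is judged then, once.
Trained networks look in a picture, given as the dict that the camera call returned (one of the last four; its "shot" number tells which), for a name from the list of things; names that differ only in an ending like _2 or _b are one class to them, and where a whole thing is asked for, a point or a joint stands for the part that bears it (a point fixed in the world has none). Each returns a list of dicts, best first, with "score" (0 to 1); they miss things now and then, are a little off and sometimes report something else, mostly with a low value. They report only what shows in the picture. A call takes as long as a camera call. They do not tell look-alikes from the thing itself.
- ctrl.boxes_of(query, picture): "extent" ([left, top, width, height] in pixels, round what is visible of it).
- ctrl.landmark_of(query, picture): "point" ([column, row] in pixels: a listed point, or the origin of a listed thing).
The state is a dict: "time_s": time; "joints": joint angles; "dq": joint speeds; "tau": joint torques, N m; "eef_pos": TCP position; "ee_rot": TCP orientation; "force": force on the tool from outside, world axes, zero at the start; "wrist_torque": the same for the moment, N m; "grip_width": opening from 0.0 (shut) to 1.0 (fully open); "grip_force": force on a finger pad.
Only numpy, scipy, OpenCV 4.12 (cv2) and the standard library are available. Lean on these libraries where they do the work, as an engineer would, in place of code of your own. Each camera call takes 0.05 s, during which the arm holds its last target. There are 200 camera calls.

TASK

Pile all the freshly bound notebooks squarely one on another in the middle of the press bed, their long sides along the press, then swing the beam closed over them and push the loose lock pin fully home through the fork and the beam's tongue. Unfold the crank's grip until it stands upright, and only then crank clockwise to bring the platen down on the pile and about half a turn past first touch, so that it is held firmly but never screwed down hard. Leave the other things on the console where they are.

Things in the scene. Friction and masses are not known exactly. Their poses are not given: they have to be found in the camera images.
- bed (a point): Centre of the top of the press bed (14 mm above the console), which the books go on. Dark iron swing-beam book press, fixed, base 270 x 112 x 12 mm with a thin wooden bed board 114 x 80 mm in the middle. Press axes: x level along the base from the forked column (nearer, right) to the round hinge column, each 100 mm from the middle; z up. Its long sides are open
- beam (a joint): Swing of the press beam about its upright hinge column, rad: 0 = closed against its stop, lying along the press over the bed with its tongue in the fork and the holes in line; it grows clockwise seen from above (the free end moves towards the press's +y side) up to 2.2; starts open at about 1.8 to 2.15. It stays where it is left (about 1 N at the knob moves it)
- beam_hinge (a point): Point on the beam's upright hinge axis, at the beam's top (162 mm above the console)
- beam_knob (a point): Middle of the upright turned wooden knob on top of the beam's free end, 28 mm across and 44 mm tall (its middle 190 mm above the console), 195 mm from the hinge axis. The beam is 36 mm wide, from 140 to 162 mm above the console; a tongue hangs from its free end
- fork_hole (a point): Mouth of the lock-pin hole: centre of the hole in the outer face of the fork, which faces away from the bed (press -x), 117 mm above the console. The level hole, 15 mm across, runs along press +x through outer fork plate, beam tongue and inner fork plate, 40 mm in all. Axes as the press
- pin_handle (a point): Centre of the handle of the loose lock pin: a black square handle 60 x 22 x 22 mm with a round steel shank 12 mm across and 75 mm long standing out of one end, on the same axis, its tip slightly tapered. x runs along the axis towards the tip. Lies flat on the console at the start, on its handle (shank clear of the table). About 0.14 kg. Home means the handle's end face against the fork
- pin_tip (a point): Tip of the pin's shank, 105 mm from the handle's centre along its x; 75 mm inside the hole's mouth when fully home
- crank (a joint): Turn of the press's crank on its upright screw, rad: 0 at the start (arm pointing along the beam to its hinge), growing clockwise seen from above, which drives screw, crank and platen down 20 mm a turn (screw travel 60 mm). Needs about 2 N at the grip, and stays where it is left
- crank_axis (a point): Point on the crank's upright axis, at the height of the grip's pivot (243 mm above the console at the start; sinks as the screw goes down). The crank is a steel arm 16 mm wide and 8 mm thick, its top 13 mm below this point, on a hub 30 mm across
- grip (a joint): Fold of the crank's hinged grip, rad: near 0 = folded flat over the crank arm, pointing at the crank axis; 1.571 = standing upright against its stop, the working position. It swings up and outward about its pivot, stiffly (about 2 N), and stays where it is left
- grip_pivot (a point): Pivot of the folding grip, near the outer end of the crank arm, 77 mm from the crank axis; level cross-axis, square to the crank arm
- grip_mid (a point): Middle of the grip's turned wooden sleeve, on its axis, 45 mm from the pivot. The sleeve is 21 mm across and 58 mm long (from 15 to 73 mm from the pivot) and turns freely on its spindle. Upright, its top stands 316 mm above the console before cranking
- platen: The spring-backed wooden pressing board under the screw, 112 x 76 x 14 mm; it does not turn. Its springs give about 1.5 N per mm and are solid after 16 mm, so half a turn past first touch presses with about 18 N. Its origin lies on the screw axis, 88 mm below its underside
- platen_face (a point): Centre of the platen's underside, 88 mm above the console before cranking
- book1_mid (a point): Centre (half-way up) of a closed hardback pocket notebook with dark grey cloth covers and a paper label, 100 x 66 x 16 mm, 0.1 kg, lying flat; x along its 100 mm side. All are alike; two to four of them are there, on the console to the right of the press (robot's right), the lock pin among them
- book2_mid (a point): Centre (half-way up) of a closed hardback pocket notebook with dark grey cloth covers and a paper label, 100 x 66 x 16 mm, 0.1 kg, lying flat; x along its 100 mm side. All are alike; two to four of them are there, on the console to the right of the press (robot's right), the lock pin among them
- book3_mid (a point): Centre (half-way up) of a closed hardback pocket notebook with dark grey cloth covers and a paper label, 100 x 66 x 16 mm, 0.1 kg, lying flat; x along its 100 mm side. All are alike; two to four of them are there, on the console to the right of the press (robot's right), the lock pin among them
- book4_mid (a point): Centre (half-way up) of a closed hardback pocket notebook with dark grey cloth covers and a paper label, 100 x 66 x 16 mm, 0.1 kg, lying flat; x along its 100 mm side. All are alike; two to four of them are there, on the console to the right of the press (robot's right), the lock pin among them
- remote: Bystander: silver plastic remote control, 165 x 44 x 18 mm; origin at the centre of its underside
- controller: Bystander: red plastic game controller, about 110 x 150 x 40 mm; origin at the centre of its underside
- pot: Bystander: terracotta pot with twist cap, 104 mm across, 124 mm tall; origin at the centre of its underside
- coaster: Bystander: round bamboo coaster, 94 mm across, 8 mm thick; origin at the centre of its underside
- dish: Bystander: small aluminium dish, 84 mm across, 22 mm tall; origin at the centre of its underside
- mug: Bystander: white mug, 76 mm across, 90 mm tall; origin at the centre of its underside
Things that resemble listed ones, but are neither listed nor needed, are in the scene too. What is shaped like the part that bears book4_mid but orange or purple is not meant.

How it is judged (in metres and radians):
On the way, in this order (a step that is already met when the one before it is completed fails the run):
1. all notebooks lie piled squarely on the bed (x of book1_mid in the frame of bed between -0.015 and 0.015 m and y of book1_mid in the frame of bed between -0.012 and 0.012 m and angle between the x axis of each of book1_mid, book2_mid, book3_mid, book4_mid and the x axis of bed, either way round below 0.2 rad and angle between each of book1_mid, book2_mid, book3_mid, book4_mid's own z axis and vertical below 0.12 rad and height (world z) of each of book1_mid, book2_mid, book3_mid, book4_mid below 0.082 m and x of book2_mid in the frame of bed between -0.015 and 0.015 m and y of book2_mid in the frame of bed between -0.012 and 0.012 m and x of book3_mid in the frame of bed between -0.015 and 0.015 m and y of book3_mid in the frame of bed between -0.012 and 0.012 m and x of book4_mid in the frame of bed between -0.015 and 0.015 m and y of book4_mid in the frame of bed between -0.012 and 0.012 m and value of joint crank below 2.2 rad), for 0.2 s.
2. beam closed and pinned, and the grip upright, with the platen not yet cranked down on the pile (value of joint beam below 0.03 rad and x of pin_tip in the frame of fork_hole above 0.06 m and y of pin_tip in the frame of fork_hole between -0.01 and 0.01 m and z of pin_tip in the frame of fork_hole between -0.01 and 0.01 m and value of joint grip above 1.3 rad and value of joint crank below 2.2 rad and contact force between platen and anything else below 0.5 N), for 0.2 s.
3. the platen presses on the pile (contact force between platen and anything else above 6 N), for 0.2 s.
At the end, for the whole second after the job is handed in: Notebooks flat in one pile, each within 15 mm along and 12 mm across of the bed's centre and 0.2 rad of square; beam closed within 0.03 rad; pin through fork and tongue to within 15 mm of home; grip upright (over 1.2 rad); platen at rest, pressing with 6 to 40 N (x of book1_mid in the frame of bed between -0.015 and 0.015 m and y of book1_mid in the frame of bed between -0.012 and 0.012 m and angle between the x axis of each of book1_mid, book2_mid, book3_mid, book4_mid and the x axis of bed, either way round below 0.2 rad and angle between each of book1_mid, book2_mid, book3_mid, book4_mid's own z axis and vertical below 0.12 rad and height (world z) of each of book1_mid, book2_mid, book3_mid, book4_mid below 0.082 m and x of book2_mid in the frame of bed between -0.015 and 0.015 m and y of book2_mid in the frame of bed between -0.012 and 0.012 m and x of book3_mid in the frame of bed between -0.015 and 0.015 m and y of book3_mid in the frame of bed between -0.012 and 0.012 m and x of book4_mid in the frame of bed between -0.015 and 0.015 m and y of book4_mid in the frame of bed between -0.012 and 0.012 m and value of joint beam below 0.03 rad and x of pin_tip in the frame of fork_hole above 0.06 m and y of pin_tip in the frame of fork_hole between -0.01 and 0.01 m and z of pin_tip in the frame of fork_hole between -0.01 and 0.01 m and contact force between platen and anything else between 6 and 40 N and value of joint grip above 1.2 rad and velocity of joint crank below 0.1 rad/s); the robot touches nothing.
It fails at once if the platen is screwed down hard (over 60 N) (contact force between platen and anything else above 60 N).
It fails at once if a bystander is shifted more than 40 mm (distance of any of remote, controller, pot, coaster, dish, mug from where it was at the start of the episode above 0.04 m).
Of book1, book2, book3, book4 only 2 to 4 are there at a start; the rules pass over those that are not, and their reading is None.
At some moment in a run one of pin may be knocked a few centimetres aside while the robot is not near it.
Once in a run the grip may slacken for a moment while it holds something.
It also fails if it takes over 210 s, if anything falls off the work surface, if the arm or the gripper's body presses on something with over 40 N, if the wrist force passes 120 N, or if a joint passes its speed limit or range.

## Working session

There is one attempt and no reset: what is moved stays moved. The work goes in short steps, Python scripts to look and compute and a tool call to move; the robot and the scene stay as the last step left them, time stands still between calls to the robot, and variables do not carry over. Pictures are saved under pics/ and viewed, at most 19 in all, crops included, and the job is handed in when it is done.

Besides the shell and the picture viewer there is one more tool, called by a JSON object that holds its "op" and its "data", one argument or row to a line. send_rows: Moves the arm, as the interface text tells. Its arguments: {"type":"object","properties":{"targets":{"type":"array"},"squeeze":{"type":"number"}},"required":["targets"]}

```bash
mkdir -p pics; ls
cat > h.py <<'E'
import numpy as np, cv2
from rig import ctrl
def ray(p,uv):
    K,R,t=np.array(p["camera_matrix"]),np.array(p["R"]),np.array(p["t"]).ravel()
    d=R.T@np.linalg.solve(K,[uv[0],uv[1],1.]); return -R.T@t,d
def atz(p,uv,z):
    c,d=ray(p,uv); return c+d*(z-c[2])/d[2]
def proj(p,X):
    K,R,t=np.array(p["camera_matrix"]),np.array(p["R"]),np.array(p["t"]).ravel()
    q=K@(R@np.array(X,float)+t); return q[:2]/q[2]
def tri(ps,uvs):
    A=np.zeros((3,3));b=np.zeros(3)
    for p,u in zip(ps,uvs):
        c,d=ray(p,u);d/=np.linalg.norm(d);M=np.eye(3)-np.outer(d,d);A+=M;b+=M@c
    return np.linalg.solve(A,b)
def save(p,n,box=None,s=1):
    im=p["img"][:,:,::-1]
    if box: im=im[box[1]:box[3],box[0]:box[2]]
    cv2.imwrite("pics/"+n,cv2.resize(im,None,fx=s,fy=s,interpolation=cv2.INTER_CUBIC))
E
python3 - <<'E'
from h import *
np.set_printoptions(precision=1,suppress=True)
P={n:ctrl.capture(n) for n in("scene","side","wrist")}
ims=np.vstack([cv2.resize(P["scene"]["img"],(0,0),fx=1,fy=1),P["side"]["img"]])
cv2.imwrite("pics/a.png",cv2.resize(P["scene"]["img"][:,:,::-1],(800,600)));cv2.imwrite("pics/b.png",cv2.resize(P["side"]["img"][:,:,::-1],(800,600)))
Z=dict(bed=14,beam_hinge=162,beam_knob=190,fork_hole=117,pin_handle=11,pin_tip=11,crank_axis=243,grip_pivot=243,grip_mid=243,platen_face=88,book1_mid=8,remote=0,controller=0,pot=0,coaster=0,dish=0,mug=0)
for n,z in Z.items():
    for c in("scene","side"):
        for r in ctrl.landmark_of(n,P[c])[:5]:
            print(n,c,round(r["score"],2),np.round(r["point"]),atz(P[c],r["point"],z)[:2])
for c in P: p=P[c];print(c,-np.array(p["R"]).T@np.array(p["t"]).ravel(),np.array(p["R"])[2])
E
```

```text
pics
bed scene 0.55 [281. 226.] [584.8  72.8]
bed side 0.83 [235. 229.] [595.7  92.9]
bed side 0.59 [224. 138.] [ 726.7 -376.1]
beam_hinge scene 0.75 [314. 181.] [644.2 167.6]
beam_hinge side 0.66 [292. 158.] [ 414.7 -168.1]
beam_hinge side 0.65 [214. 221.] [651.1 169.8]
beam_knob scene 0.61 [312. 154.] [587.  270.3]
beam_knob scene 0.59 [284. 140.] [460.6 307.5]
beam_knob side 0.81 [260. 254.] [473.5 294.1]
fork_hole scene 0.76 [257. 216.] [551.2 -31.4]
fork_hole side 0.91 [254. 188.] [543.1 -34.6]
fork_hole side 0.66 [232. 221.] [595.7 127.7]
pin_handle scene 0.54 [164. 287.] [ 427.2 -325. ]
pin_tip scene 0.62 [197. 268.] [ 461.4 -220. ]
pin_tip side 0.54 [224. 138.] [ 725.4 -378.1]
crank_axis scene 0.62 [302. 141.] [553.2 248.5]
crank_axis side 0.72 [242. 228.] [542.9 239.6]
grip_pivot scene 0.42 [313. 152.] [617.9 199.6]
grip_pivot side 0.62 [224. 214.] [609.2 191.7]
grip_pivot side 0.48 [198. 189.] [715.6 102.9]
grip_pivot side 0.24 [178. 253.] [721.6 362.2]
grip_mid scene 0.45 [304. 148.] [578.9 210.8]
grip_mid scene 0.44 [275. 162.] [543.9  84.8]
grip_mid side 0.61 [234. 221.]
[... 519 characters left out ...]
351.3 451.8]
pot scene 0.76 [350. 220.] [766.1 238.6]
pot side 0.62 [178. 254.] [781.9 224.9]
pot side 0.21 [240. 228.] [580.2  77. ]
coaster scene 0.66 [163. 247.] [ 307.8 -199.5]
coaster side 0.65 [315. 181.] [ 310.7 -205.1]
coaster side 0.64 [252. 186.] [ 563.7 -136.4]
dish scene 0.93 [243. 364.] [ 734.8 -391.6]
dish scene 0.3 [314. 287.] [780.7 -92. ]
dish scene 0.23 [311. 152.] [453.1 584.4]
dish side 0.54 [225. 138.] [ 726.8 -393. ]
dish side 0.45 [234. 184.] [ 637.3 -134.8]
mug scene 0.59 [334. 176.] [614.7 461.4]
mug side 0.74 [206. 320.] [626.4 458.1]
scene [1008.1 -781.6  857.1] [-0.4  0.7 -0.6]
side [ 394.1 1092.9 1504. ] [ 0.1 -0.6 -0.8]
wrist [525.7  78.2 374.2] [-0.  -0.3 -1. ]
```

View pics/a.png

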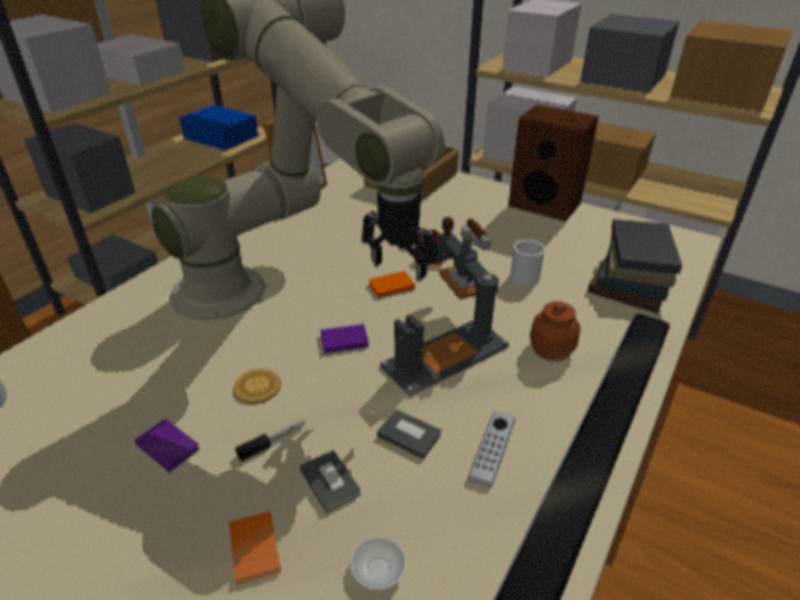

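View pics/b.png

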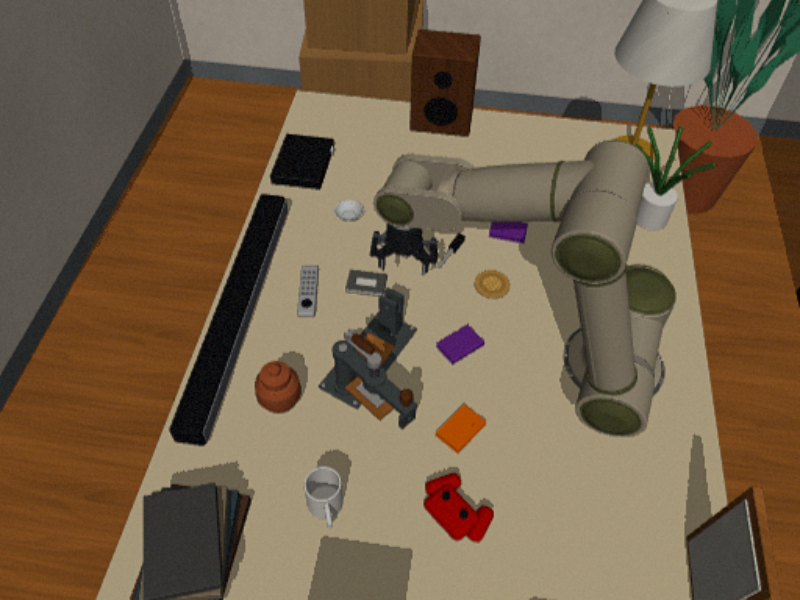

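Scene pic (800 px): two grey books with labels at (410,434) and (330,480), and the pin at (270,440), black handle and steel shank. The orange and purple blocks are decoys, and the black box at the far edge isn't a book. The beam is open, with its knob towards the robot. I'll check the tool axes and measure the books and pin in the enlarged scene view.

Run:
```python
from h import *
np.set_printoptions(precision=3,suppress=True)
s=ctrl.sense();print(s["eef_pos"],s["ee_rot"],s["grip_width"])
p=ctrl.capture("scene");save(p,"c.png",(140,240,340,370),4)
for q in("book1_mid","pin_handle"):
  for r in ctrl.boxes_of(q,p):print(q,r)
for uv in [(262,278),(211,307)]:print(atz(p,uv,12))
```

```text
[525.015  -0.022 231.299] [ 0.     0.707  0.707 -0.   ] 1.0010786212494527
book1_mid {'extent': [193.6, 291.4, 35.5, 37.3], 'score': 0.92}
pin_handle {'extent': [152.4, 269.8, 42.8, 24.7], 'score': 0.62}
pin_handle {'extent': [300.2, 137.7, 11.7, 19.2], 'score': 0.36}
[ 644.011 -151.682   12.   ]
[ 580.039 -308.396   12.   ]
```

View pics/c.png

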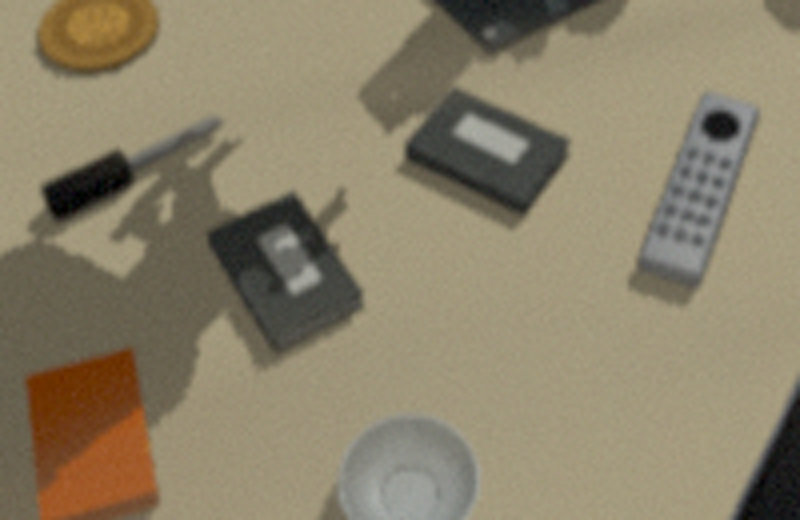

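The crop confirms it: grey labelled books with top-face centres at about (488,150) and (286,268), and the pin with its handle at (90,185) and tip at (215,123). Next I move over them for a wrist view.

{"op": "send_rows", "data": {
  "targets": [
    [-1,-0.02,0.009,-0.007,0,0,0],
    [-1,-0.02,0.009,-0.007,0,0,0],
    [-1,-0.02,0.009,-0.007,0,0,0],
    [-1,-0.02,0.009,-0.007,0,0,0],
    [-1,-0.02,0.009,-0.007,0,0,0],
    [-1,-0.02,0.009,-0.007,0,0,0],
    [-1,-0.02,0.009,-0.007,0,0,0],
    [-1,-0.02,0.009,-0.007,0,0,0],
    [-1,-0.02,0.009,-0.007,0,0,0],
    [-1,0,0,0,0,0,0]
  ]
}}

```text
time_s: 3.25
eef_pos: [606.2, -181.0, 294.0]
ee_rot: [0.0, 0.708, 0.707, -0.0]
force: [-0.5, 0.3, 0.3]
grip_width: 1.0
grip_force: 0.0
```

```bash
cat >> h.py <<'E'
def rects(p,z,mx=95,mina=300):
    "dark grey blobs -> min-area rects unprojected to height z: centre, long-side angle, sizes"
    im=cv2.GaussianBlur(p["img"],(3,3),0).astype(int); v=im.max(2); sat=v-im.min(2)
    m=((v<mx)&(sat<28)).astype(np.uint8); m=cv2.morphologyEx(m,cv2.MORPH_CLOSE,np.ones((5,5)))
    out=[]
    for c in cv2.findContours(m,cv2.RETR_EXTERNAL,cv2.CHAIN_APPROX_NONE)[0]:
        if cv2.contourArea(c)<mina: continue
        w=np.array([atz(p,u,z)[:2] for u in c[:,0]],np.float32)
        (x,y),(a,b),t=cv2.minAreaRect(w)
        if a<b:a,b,t=b,a,t-90
        out.append((round(x,1),round(y,1),round(a,1),round(b,1),round((t+90)%180-90,1),c[:,0].mean(0).round()))
    return out
E
python3 - <<'E'
from h import *
print(ctrl.sense()["eef_pos"])
p=ctrl.capture("wrist");cv2.imwrite("pics/d.png",p["img"][:,:,::-1])
for r in rects(p,12):print(r)
for q in("book1_mid","pin_handle","pin_tip"):
  for r in ctrl.landmark_of(q,p):print(q,r,atz(p,r["point"],11 if "pin" in q else 8))
E
```

```text
[ 606.18610014 -180.95827278  294.01039223]
(848.2, -446.1, 315.3, 224.2, -0.2, array([405., 328.]))
(577.6, -308.1, 103.1, 77.4, -26.3, array([238., 239.]))
(465.8, -392.2, 545.7, 329.9, -0.2, array([130., 315.]))
(639.3, -151.0, 101.1, 74.9, -0.2, array([286., 122.]))
(901.4, -259.1, 351.3, 72.7, -77.4, array([497., 196.]))
(781.8, -100.4, 175.5, 49.3, -81.1, array([407.,  80.]))
(554.9, -88.9, 146.0, 129.4, 89.8, array([215.,  49.]))
(372.8, -37.8, 89.6, 44.7, -0.2, array([48., 17.]))
book1_mid {'point': [235.5, 239.8], 'score': 0.64} [ 572.94036896 -308.87414674    8.        ]
pin_handle {'point': [124.8, 251.6], 'score': 0.8} [ 419.42347698 -324.97504041   11.        ]
pin_tip {'point': [404.5, 79.1], 'score': 0.67} [777.93128617 -99.32926038  11.        ]
pin_tip {'point': [146.6, 183.9], 'score': 0.63} [ 459.83534024 -227.411519     11.        ]
```

View pics/d.png

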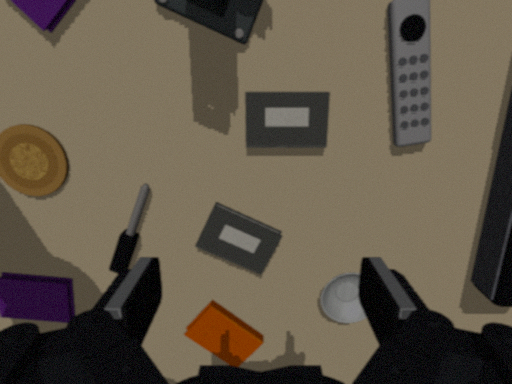

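Wrist view: book A at (287,118), square to the world axes; book B at (238,238), tilted; pin handle at (124,252), tip at (146,186). Shadows inflate the blobs, so I'll tighten the measurement.

Run:
```python
from h import *
p=ctrl.capture("wrist")
im=p["img"].astype(int)
print(im[85:155:3,270].tolist());print(im[225,190:300:4].tolist())
for mx in(55,62,70,78,85):
  for r in rects(p,15,mx):
    if 85<r[2]<115 and 55<r[3]<85:print(mx,r)
m=(im.min(2)>110)&(im.max(2)-im.min(2)<28)
n,l,st,ce=cv2.connectedComponentsWithStats(m.astype(np.uint8))
for i in range(1,n):
  if 150<st[i,4]<3000:print("label",ce[i],st[i],atz(p,ce[i],16))
print(ctrl.sense()["eef_pos"])
```

```text
[[128, 116, 95], [126, 115, 92], [129, 118, 95], [60, 62, 54], [46, 45, 42], [61, 56, 53], [45, 51, 47], [43, 47, 38], [102, 101, 94], [133, 131, 123], [129, 124, 117], [130, 127, 120], [131, 130, 123], [136, 132, 123], [119, 116, 110], [54, 55, 50], [46, 46, 42], [48, 49, 46], [48, 50, 48], [48, 49, 47], [46, 48, 47], [61, 60, 50], [82, 72, 57], [84, 78, 62]]
[[127, 114, 92], [128, 117, 94], [132, 118, 97], [127, 119, 95], [64, 61, 48], [51, 49, 45], [46, 46, 45], [48, 47, 46], [49, 49, 45], [69, 66, 62], [47, 49, 44], [50, 48, 47], [50, 51, 45], [48, 46, 44], [51, 52, 51], [46, 46, 43], [47, 47, 43], [73, 72, 69], [58, 56, 53], [94, 86, 70], [127, 114, 93], [126, 116, 95], [128, 114, 95], [128, 115, 95], [127, 117, 95], [129, 117, 93], [129, 117, 92], [128, 116, 93]]
55 (577.5, -306.5, 96.9, 64.5, -26.3, array([238., 241.]))
55 (639.4, -145.9, 95.5, 62.1, -0.0, array([287., 121.]))
62 (578.1, -305.5, 98.3, 68.4, -26.3, array([238., 240.]))
62 (639.2, -146.5, 96.9, 63.4, -0.0, array([287., 121.]))
70 (578.1, -305.5, 99.5, 71.0, -26.1, array([238., 240.]))
70 (639.3, -146.6, 97.8, 65.8, -0.0, array([287., 121.]))
78 (578.0, -305.7, 100.5, 72.8, -26.2, array([239., 240.]))
78 (639.2, -147.2, 98.7, 67.0, -0.0, array([287., 121.]))
85 (577.8, -305.9, 101.4, 74.6, -26.1, array([239., 240.]))
85 (639.1, -150.4, 99.6, 73.3, -0.0, array([287., 123.]))
label [287.18323864 118.21448864] [267 110  42  18 704] [ 639.33593609 -141.77992428   16.        ]
label [239.47216495 239.77525773] [221 227  38  26 485] [ 578.65299567 -303.15141581   16.        ]
label [346.62828283 305.36666667] [329 284  37  40 990] [ 731.71480794 -407.50422638   16.        ]
[ 605.81044086 -179.1679896   294.28411985]
```

{"op": "send_rows", "data": {
  "targets": [
    [-1,0.033,0.033,0,0,0,0],
    [-1,0,0,0.018,0,0,-0.1745],
    [-1,0,0,0.018,0,0,-0.1745],
    [-1,0,0,0.018,0,0,-0.1745],
    [-1,0,0,0.018,0,0,-0.1745],
    [-1,0,0,0.018,0,0,-0.1745],
    [-1,0,0,0.018,0,0,-0.1745],
    [-1,0,0,0.018,0,0,-0.1745],
    [-1,0,0,0.018,0,0,-0.1745],
    [-1,0,0,0.018,0,0,-0.1745]
  ]
}}

```text
time_s: 4.75
eef_pos: [638.8, -146.3, 131.8]
ee_rot: [0.0, -0.003, 1.0, 0.0]
force: [0.7, -0.0, 0.1]
grip_width: 1.001
grip_force: 0.0
```

```bash
cat >> h.py <<'E'
from scipy.spatial.transform import Rotation as Ro
def Rt():
    s=ctrl.sense();q=s["ee_rot"];return np.array(s["eef_pos"]),Ro.from_quat([q[1],q[2],q[3],q[0]]).as_matrix(),s
def show():
    e,R,s=Rt();print("tcp",e.round(1),"x",R[:,0].round(3),"y",R[:,1].round(3),"z",R[:,2].round(3),"j",np.round(s["joints"],2),"w",round(s["grip_width"],3),"F",np.round(s["force"],1),"gf",round(s["grip_force"],1),"t",s["time_s"])
def delta(X,yaw=None):
    "tool-frame mm shift to TCP target X; if yaw (deg of tool y axis) given also turn about tool z"
    e,R,s=Rt();print("shift mm",(R.T@(np.array(X)-e)).round(1), end=" ")
    if yaw is not None:
        cur=np.degrees(np.arctan2(R[1,1],R[0,1]));d=(yaw-cur+180)%360-180;print("az",round(np.radians(-d),4),"alt",round(np.radians(-d)-np.sign(-d)*np.pi,4),end="")
    print()
E
python3 - <<'E'
from h import *
show();delta([639,-146,6],90)
p=ctrl.capture("wrist")
for mx in(62,70,78):
  for r in rects(p,15,mx):
    if 85<r[2]<115 and 55<r[3]<85:print(mx,r)
E
```

```text
tcp [ 638.8 -146.3  131.8] x [-1.    -0.006 -0.   ] y [-0.006  1.     0.   ] z [ 0.  0. -1.] j [-0.4   0.68  1.19  0.    1.27 -1.98] w 1.001 F [ 0.7 -0.   0.1] gf 0.0 t 4.75
shift mm [ -0.2   0.3 125.8] az 0.0061 alt -3.1355
62 (638.5, -145.6, 99.8, 63.8, 0.3, array([262., 181.]))
62 (577.9, -304.5, 101.6, 72.6, -26.0, array([49., 99.]))
70 (638.5, -145.8, 99.8, 65.0, 0.3, array([262., 181.]))
70 (577.9, -304.7, 102.8, 72.9, -25.5, array([49., 99.]))
78 (638.6, -146.2, 101.0, 65.8, -0.3, array([261., 181.]))
78 (578.0, -305.0, 103.2, 73.7, -25.4, array([49., 99.]))
```

{"op": "send_rows", "data": {
  "targets": [
    [-1,0,0,0.03,0,0,0],
    [-1,0,0,0.03,0,0,0],
    [-1,0,0,0.03,0,0,0],
    [-1,0,0,0.025,0,0,0],
    [-1,0,0,0.02,0,0,0],
    [1,0,0,0,0,0,0],
    [1,0,0,0,0,0,0],
    [1,0,0,0,0,0,0],
    [1,0,0,0,0,0,0],
    [1,0,0,0,0,0,0]
  ],
  "squeeze": 40
}}

```text
time_s: 6.05
eef_pos: [639.1, -147.0, -2.5]
ee_rot: [0.0, 0.0, 1.0, -0.0]
force: [-0.6, 0.9, -0.3]
grip_width: 0.757
grip_force: 47.3
```

{"op": "send_rows", "data": {
  "targets": [
    [1,0,0,0,0,0,0],
    [1,0,0,-0.02,0,0,0],
    [1,0,0,-0.03,0,0,0],
    [1,0,0,-0.04,0,0,0],
    [1,0,0,-0.05,0,0,0],
    [1,0,0,-0.05,0,0,0],
    [1,0,0,-0.05,0,0,0],
    [1,0,0,-0.03,0,0,0],
    [1,0,0,0,0,0,0],
    [1,0,0,0,0,0,0]
  ]
}}

```text
time_s: 7.3
eef_pos: [638.5, -146.8, 266.3]
ee_rot: [-0.001, 0.0, 1.0, 0.0]
force: [0.1, -0.7, -1.3]
grip_width: 0.757
grip_force: 51.5
```

{"op": "send_rows", "data": {
  "targets": [
    [1,0.009,0.055,-0.016,0,0,0],
    [1,0.009,0.056,-0.016,0,0,0],
    [1,0.009,0.056,-0.016,0,0,0],
    [1,0.009,0.056,-0.016,0,0,0],
    [1,0,0,0,0,0,-0.18],
    [1,0,0,0,0,0,-0.18],
    [1,0,0,0,0,0,-0.18],
    [1,0,0,0,0,0,-0.18],
    [1,0,0,0,0,0,-0.18],
    [1,0,0,0,0,0,-0.18]
  ]
}}

```text
time_s: 8.55
eef_pos: [602.7, 76.0, 329.7]
ee_rot: [-0.001, -0.517, 0.856, 0.001]
force: [0.4, -0.0, -0.7]
grip_width: 0.756
grip_force: 51.4
```

Run:
```python
from h import *
np.set_printoptions(precision=1,suppress=True)
show()
P={n:ctrl.capture(n) for n in("wrist","scene","side")}
cv2.imwrite("pics/e.png",P["wrist"]["img"][:,:,::-1])
for n,z in dict(bed=14,beam_hinge=162,beam_knob=190,fork_hole=117,crank_axis=243,grip_pivot=243,grip_mid=243).items():
    for c in P:
        for r in ctrl.landmark_of(n,P[c])[:3]:
            print(n,c,round(r["score"],2),np.round(r["point"]),atz(P[c],r["point"],z)[:2])
```

```text
tcp [602.7  76.  329.7] x [-0.5 -0.9  0. ] y [-0.9  0.5  0. ] z [-0.  0. -1.] j [-0.1  0.5  1.  -0.   1.6 -2.7] w 0.756 F [ 0.4 -0.  -0.7] gf 51.4 t 8.55
bed wrist 0.79 [269. 144.] [591.2  80.4]
bed scene 0.91 [283. 226.] [590.6  75.2]
bed side 0.87 [237. 227.] [589.8  80.4]
beam_hinge scene 0.61 [311. 180.] [634.7 167.6]
beam_hinge scene 0.49 [277. 163.] [491.5 200. ]
beam_hinge side 0.84 [217. 223.] [639.4 176. ]
beam_knob wrist 0.65 [479. 311.] [476.1 293.2]
beam_knob scene 0.86 [286. 143.] [474.1 296. ]
beam_knob side 0.66 [260. 252.] [477.4 287.2]
fork_hole wrist 0.78 [262.  43.] [547.6 -26.2]
fork_hole scene 0.76 [255. 214.] [541.9 -26.1]
fork_hole side 0.69 [261. 255.] [475.4 252.9]
fork_hole side 0.57 [252. 189.] [550.4 -27.5]
crank_axis wrist 0.19 [342. 223.] [559.  118.8]
crank_axis scene 0.73 [301. 144.] [560.5 230.1]
crank_axis scene 0.64 [355. 221.] [844.4 -46. ]
crank_axis side 0.63 [237. 228.] [557.3 240.7]
grip_pivot wrist 0.22 [80. 93.] [672.  -43.5]
grip_pivot scene 0.43 [312. 155.] [620.7 184. ]
grip_pivot side 0.6 [224. 213.] [611.9 189.7]
grip_mid scene 0.61 [302. 146.] [568.2 220.2]
grip_mid side 0.7 [314. 184.] [328.7  20.4]
grip_mid side 0.42 [234. 221.] [573.3 214.7]
```

View pics/e.png

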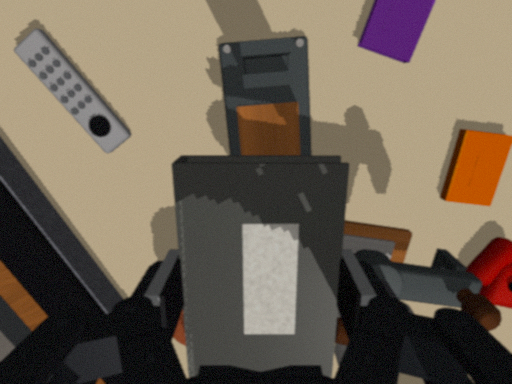

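Wrist view: the held book covers the lower half. The press base's front corners are at (221,43) and (306,37), and the board's front corners at (237,107) and (299,102). I'll fit the press pose from these.

Run:
```python
from h import *
np.set_printoptions(precision=1,suppress=True)
p=ctrl.capture("wrist");save(p,"f.png",(200,20,360,160),5)
```

```text
(no output)
```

View pics/f.png

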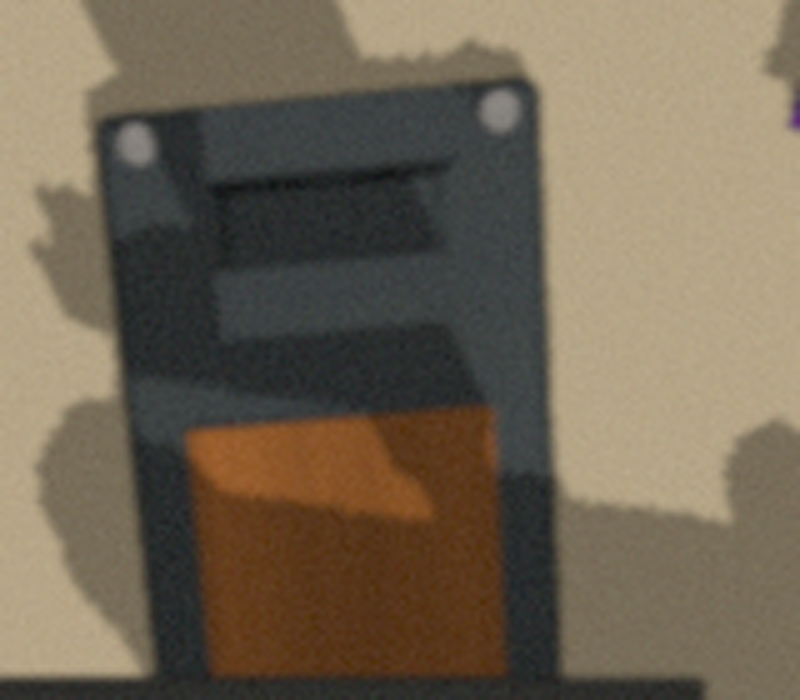

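Run:
```python
from h import *
np.set_printoptions(precision=2,suppress=True)
p=ctrl.capture("wrist")
f=lambda u,z:atz(p,(200+u[0]/5-.4,20+u[1]/5-.4),z)[:2]
bl,br=f((100,118),12),f((538,82),12);r2=f((557,675),12)
tl,tr=f((187,432),14),f((495,408),14);l3,r3=f((210,675),14),f((506,675),14)
ang=lambda a:np.degrees(np.arctan2(a[1],a[0]))
print("base w",np.linalg.norm(bl-br),"board w",np.linalg.norm(tl-tr))
print("ang",ang(br-bl)-90,ang(r2-br),ang(tr-tl)-90,ang(l3-tl),ang(r3-tr))
a=np.radians(np.mean([ang(br-bl)-90,ang(r2-br),ang(tr-tl)-90,ang(l3-tl),ang(r3-tr)]));u=np.array([np.cos(a),np.sin(a)])
print("centre from base",(bl+br)/2+135*u,"from board",(tl+tr)/2+57*u)
```

```text
base w 108.92459952074731 board w 80.45907250397715
ang 66.09926883256443 66.20492104304176 66.11000610785473 66.19701911793317 66.20128806984819
centre from base [593.38  85.77] from board [592.83  84.92]
```

```bash
cat >> h.py <<'E'
A=np.radians(66.15);U=np.array([np.cos(A),np.sin(A),0]);V=np.array([-np.sin(A),np.cos(A),0]);C=np.array([593.,85.3,0])
def W(x,y,z): return C+x*U+y*V+np.array([0,0,z])
E
python3 - <<'E'
from h import *
show();delta(W(0,0,60),156.15)
E
```

```text
tcp [603.1  76.  331.3] x [-0.472 -0.882 -0.   ] y [-0.882  0.472 -0.   ] z [ 0.  0. -1.] j [-0.07  0.47  1.02  0.    1.65 -2.72] w 0.759 F [-0.1  0.5 -0.9] gf 51.4 t 9.85
shift mm [ -3.4  13.3 271.3] az -0.0748 alt 3.0668
```

{"op": "send_rows", "data": {
  "targets": [
    [1,-0.003,0.013,0,0,0,0],
    [1,0,0,0,0,0,-0.075],
    [1,0,0,0.045,0,0,0],
    [1,0,0,0.045,0,0,0],
    [1,0,0,0.045,0,0,0],
    [1,0,0,0.045,0,0,0],
    [1,0,0,0.045,0,0,0],
    [1,0,0,0.035,0,0,0],
    [1,0,0,0,0,0,0],
    [1,0,0,0,0,0,0]
  ]
}}

```text
time_s: 11.1
eef_pos: [593.7, 85.0, 73.2]
ee_rot: [0.001, -0.546, 0.838, -0.001]
force: [-0.5, 0.5, -0.3]
grip_width: 0.757
grip_force: 51.4
```

Run:
```python
from h import *
show();delta(W(0,0,13),156.15)
```

```text
tcp [593.7  85.   73.2] x [-0.404 -0.915 -0.001] y [-0.915  0.404 -0.003] z [ 0.003 -0.    -1.   ] j [-0.05  0.63  1.45 -0.    1.06 -2.78] w 0.757 F [-0.5  0.5 -0.3] gf 51.4 t 11.1
shift mm [ 0.1  0.9 60.2] az 0.0005 alt -3.1411
```

{"op": "send_rows", "data": {
  "targets": [
    [1,0,0.001,0.02,0,0,0],
    [1,0,0,0.02,0,0,0],
    [1,0,0,0.013,0,0,0],
    [1,0,0,0.007,0,0,0],
    [1,0,0,0,0,0,0],
    [1,0,0,0,0,0,0],
    [0.2,0,0,0,0,0,0],
    [-1,0,0,0,0,0,0],
    [-1,0,0,0,0,0,0],
    [-1,0,0,0,0,0,0]
  ]
}}

```text
time_s: 12.35
eef_pos: [592.2, 85.2, 11.4]
ee_rot: [0.0, -0.546, 0.838, -0.0]
force: [-1.3, -0.0, 0.2]
grip_width: 0.996
grip_force: 0.0
```

{"op": "send_rows", "data": {
  "targets": [
    [-1,0,0,0,0,0,0],
    [-1,0,0,-0.02,0,0,0],
    [-1,0,0,-0.04,0,0,0],
    [-1,0,0,-0.05,0,0,0],
    [-1,0,0,-0.05,0,0,0],
    [-1,0,0,-0.05,0,0,0],
    [-1,0,0,-0.05,0,0,0],
    [-1,0,0,-0.03,0,0,0],
    [-1,0,0,0,0,0,0],
    [-1,0,0,0,0,0,0]
  ]
}}

```text
time_s: 13.6
eef_pos: [591.8, 85.2, 300.0]
ee_rot: [-0.001, -0.546, 0.838, 0.001]
force: [-0.2, 0.1, -0.4]
grip_width: 1.001
grip_force: 0.0
```

Run:
```python
from h import *
np.set_printoptions(precision=1,suppress=True)
show();delta([578,-304.8,300],65)
p=ctrl.capture("wrist");save(p,"g.png")
im=p["img"].astype(int);m=(im.min(2)>100)&(im.max(2)-im.min(2)<22)
n,l,st,ce=cv2.connectedComponentsWithStats(m.astype(np.uint8))
for i in range(1,n):
  if 150<st[i,4]<5000:
    X=atz(p,ce[i],30)-C;print("label",ce[i],st[i],X@U,X@V)
```

```text
tcp [591.8  85.2 300. ] x [-0.4 -0.9  0. ] y [-0.9  0.4  0. ] z [-0.  0. -1.] j [-0.1  0.5  1.1  0.   1.6 -2.8] w 1.001 F [-0.2  0.1 -0.4] gf 0.0 t 13.6
shift mm [ 362.3 -145.    -0. ] az 1.5911 alt -1.5505
label [48.5 73.1] [   0    3  109  140 3662] -91.18330040704822 -240.19339818134185
label [262.5 148.7] [253 129  20  42 646] -4.080151656485715 3.565804435959589
label [261.6 287.9] [252 280  20  17 262] 191.00042399759963 2.4784320559769997
label [298.4 354.7] [282 344  32  21 312] 305.9819755274496 57.546551960857606
```

View pics/g.png

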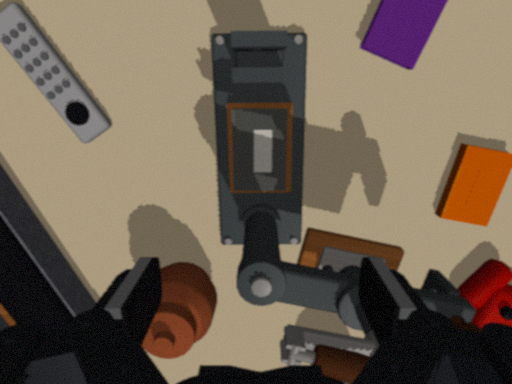

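The book sits centred on the board, which is at (229–292,104–191) px. Now for book B.

{"op": "send_rows", "data": {
  "targets": [
    [-1,0.052,-0.021,0,0,0,0],
    [-1,0.052,-0.021,0,0,0,0],
    [-1,0.052,-0.021,0,0,0,0],
    [-1,0.052,-0.021,0,0,0,0],
    [-1,0.052,-0.021,0,0,0,0],
    [-1,0.052,-0.02,0,0,0,0],
    [-1,0.05,-0.02,0,0,0,0],
    [-1,0,0,0,0,0,0.18],
    [-1,0,0,0,0,0,0.18],
    [-1,0,0,0,0,0,0.18]
  ]
}}

```text
time_s: 14.9
eef_pos: [582.6, -153.9, 301.1]
ee_rot: [-0.022, -0.177, 0.983, -0.047]
force: [0.5, 0.9, -0.1]
grip_width: 1.0
grip_force: 0.0
```

{"op": "send_rows", "data": {
  "targets": [
    [-1,0,0,0.015,0,0,0.18],
    [-1,0,0,0.025,0,0,0.18],
    [-1,0,0,0.025,0,0,0.18],
    [-1,0,0,0.025,0,0,0.18],
    [-1,0,0,0.025,0,0,0.18],
    [-1,0,0,0.025,0,0,0.15],
    [-1,0,0,0.025,0,0,0],
    [-1,0,0,0,0,0,0],
    [-1,0,0,0,0,0,0],
    [-1,0,0,0,0,0,0]
  ]
}}

```text
time_s: 16.15
eef_pos: [579.2, -170.6, 139.5]
ee_rot: [0.006, 0.337, 0.94, -0.052]
force: [0.1, -0.4, 0.1]
grip_width: 1.001
grip_force: 0.0
```

Run:
```python
from h import *
show()
p=ctrl.capture("wrist")
for mx in(62,70,78):
  for r in rects(p,15,mx):
    if 85<r[2]<115 and 55<r[3]<85:print(mx,r);b=r
delta([b[0],b[1],-3],b[4]+90)
for q in("pin_handle","pin_tip"):
  for r in ctrl.landmark_of(q,p):print(q,r,atz(p,r["point"],11))
```

```text
tcp [ 579.2 -170.6  139.5] x [-0.773  0.633 -0.047] y [ 0.634  0.768 -0.093] z [-0.023 -0.102 -0.995] j [-0.44  0.56  1.37 -0.11  1.18 -1.28] w 1.001 F [ 0.1 -0.4  0.1] gf 0.0 t 16.15Traceback (most recent call last):
  File "<stdin>", line 7, in <module>
NameError: name 'b' is not defined
```

```bash
cat >> h.py <<'E'
def goto(X,yaw,tilt=None):
    "shift (mm, present tool axes), rotvec (tool) to reach TCP X, fingers down, tool y at yaw deg"
    e,R,s=Rt();a=np.radians(yaw);y=np.array([np.cos(a),np.sin(a),0]);z=np.array([0,0,-1.]);Rd=np.c_[np.cross(y,z),y,z]
    print("shift",(R.T@(np.array(X)-e)).round(1),"rv",Ro.from_matrix(R.T@Rd).as_rotvec().round(4))
E
python3 - <<'E'
from h import *
goto([578,-304.8,200],64)
E
```

```text
shift [ -86.9 -109.4  -46.7] rv [-0.0986  0.0353 -0.2343]
```

{"op": "send_rows", "data": {
  "targets": [
    [-1,-0.017,-0.022,-0.009,0,0,0],
    [-1,-0.018,-0.022,-0.01,0,0,0],
    [-1,-0.018,-0.022,-0.01,0,0,0],
    [-1,-0.017,-0.022,-0.009,0,0,0],
    [-1,-0.017,-0.022,-0.009,0,0,0],
    [-1,0,0,0,-0.049,0.018,-0.117],
    [-1,0,0,0,-0.049,0.018,-0.117],
    [-1,0,0,0,0,0,0],
    [-1,0,0,0,0,0,0],
    [-1,0,0,0,0,0,0]
  ]
}}

```text
time_s: 17.45
eef_pos: [577.6, -304.9, 199.6]
ee_rot: [-0.001, 0.225, 0.974, -0.0]
force: [-0.3, 0.8, -0.2]
grip_width: 0.996
grip_force: 0.0
```

Run:
```python
from h import *
show()
p=ctrl.capture("wrist");b=None
for mx in(62,70,78):
  for r in rects(p,15,mx):
    if 85<r[2]<115 and 55<r[3]<85:print(mx,r);b=r
if b: goto([b[0],b[1],-3],b[4]+90)
for q in("pin_handle","pin_tip"):
  for r in ctrl.landmark_of(q,p):print(q,r,atz(p,r["point"],11))
```

```text
tcp [ 577.6 -304.9  199.6] x [-0.898  0.439  0.002] y [ 0.439  0.898 -0.001] z [-0.002 -0.    -1.   ] j [-0.66  0.63  1.11 -0.    1.41 -1.78] w 0.996 F [-0.3  0.8 -0.2] gf 0.0 t 17.45
62 (577.0, -306.7, 99.5, 64.7, -26.2, array([259., 163.]))
70 (577.0, -306.8, 99.4, 65.7, -26.1, array([259., 164.]))
78 (576.4, -307.0, 100.3, 67.3, -26.1, array([259., 164.]))
shift [-2.000e-01 -2.200e+00  2.026e+02] rv [-0.001  -0.0019  0.0009]
pin_handle {'point': [159.9, 15.9], 'score': 0.62} [ 418.68705    -325.09578178   11.        ]
pin_tip {'point': [281.7, 4.4], 'score': 0.76} [ 457.48481809 -225.78559272   11.        ]
```

{"op": "send_rows", "data": {
  "targets": [
    [-1,0,-0.002,0.03,0,0,0],
    [-1,0,0,0.04,0,0,0],
    [-1,0,0,0.04,0,0,0],
    [-1,0,0,0.04,0,0,0],
    [-1,0,0,0.03,0,0,0],
    [-1,0,0,0.022,0,0,0],
    [-1,0,0,0,0,0,0],
    [1,0,0,0,0,0,0],
    [1,0,0,0,0,0,0],
    [1,0,0,0,0,0,0]
  ],
  "squeeze": 40
}}

```text
time_s: 18.85
eef_pos: [576.9, -307.5, -0.9]
ee_rot: [0.0, 0.225, 0.974, -0.001]
force: [0.2, 0.9, 5.9]
grip_width: 0.756
grip_force: 45.9
```

{"op": "send_rows", "data": {
  "targets": [
    [1,0,0,0,0,0,0],
    [1,0,0,0,0,0,0],
    [1,0,0,-0.02,0,0,0],
    [1,0,0,-0.04,0,0,0],
    [1,0,0,-0.045,0,0,0],
    [1,0,0,-0.045,0,0,0],
    [1,0,0,-0.045,0,0,0],
    [1,0,0,-0.045,0,0,0],
    [1,0,0,-0.03,0,0,0],
    [1,0,0,0,0,0,0]
  ]
}}

```text
time_s: 20.1
eef_pos: [577.1, -307.4, 271.0]
ee_rot: [0.001, 0.225, 0.974, -0.001]
force: [-0.7, -0.2, -0.6]
grip_width: 0.757
grip_force: 45.1
```

Run:
```python
from h import *
show();goto(W(0,0,270),156.15)
```

```text
tcp [ 577.1 -307.4  271. ] x [-0.899  0.439 -0.003] y [ 0.439  0.899 -0.002] z [ 0.002 -0.003 -1.   ] j [-0.67  0.59  0.98 -0.    1.57 -1.78] w 0.757 F [-0.7 -0.2 -0.6] gf 45.1 t 20.1
shift [ 1.580e+02  3.598e+02 -2.000e-01] rv [-4.2000e-03  1.3000e-03 -1.6088e+00]
```

{"op": "send_rows", "data": {
  "targets": [
    [1,0.0158,0.036,-0.003,0,0,0],
    [1,0.0158,0.036,-0.003,0,0,0],
    [1,0.0158,0.036,-0.003,0,0,0],
    [1,0.0158,0.036,-0.003,0,0,0],
    [1,0.0158,0.036,-0.003,0,0,0],
    [1,0.0158,0.036,-0.003,0,0,0],
    [1,0.0158,0.036,-0.003,0,0,0],
    [1,0.0158,0.036,-0.003,0,0,0],
    [1,0.0158,0.036,-0.003,0,0,0],
    [1,0.0158,0.036,-0.003,0,0,0]
  ]
}}

```text
time_s: 21.35
eef_pos: [592.2, 87.0, 296.6]
ee_rot: [-0.002, 0.225, 0.974, -0.0]
force: [-0.0, -0.5, -1.6]
grip_width: 0.759
grip_force: 45.1
```

{"op": "send_rows", "data": {
  "targets": [
    [1,0,0,0,0,0,-0.161],
    [1,0,0,0,0,0,-0.161],
    [1,0,0,0,0,0,-0.161],
    [1,0,0,0,0,0,-0.161],
    [1,0,0,0,0,0,-0.161],
    [1,0,0,0,0,0,-0.161],
    [1,0,0,0,0,0,-0.161],
    [1,0,0,0,0,0,-0.161],
    [1,0,0,0,0,0,-0.161],
    [1,0,0,0,0,0,-0.16]
  ]
}}

```text
time_s: 22.6
eef_pos: [592.2, 85.7, 296.4]
ee_rot: [-0.002, -0.548, 0.836, 0.001]
force: [0.0, 0.0, -2.0]
grip_width: 0.76
grip_force: 45.1
```

Run:
```python
from h import *
show();goto(W(0,0,31),156.15)
```

```text
tcp [592.2  85.7 296.4] x [-0.399 -0.917  0.001] y [-0.917  0.399  0.004] z [-0.004  0.001 -1.   ] j [-0.05  0.45  1.13  0.    1.56 -2.78] w 0.76 F [ 0.  0. -2.] gf 45.1 t 22.6
shift [ -0.3  -2.  265.4] rv [ 0.0042 -0.0013  0.0055]
```

{"op": "send_rows", "data": {
  "targets": [
    [1,0,-0.001,0.04,0.004,0,0.005],
    [1,0,0,0.045,0,0,0],
    [1,0,0,0.045,0,0,0],
    [1,0,0,0.045,0,0,0],
    [1,0,0,0.04,0,0,0],
    [1,0,0,0.025,0,0,0],
    [1,0,0,0.015,0,0,0],
    [1,0,0,0.008,0,0,0],
    [1,0,0,0,0,0,0],
    [1,0,0,0,0,0,0]
  ]
}}

```text
time_s: 23.85
eef_pos: [594.4, 85.0, 35.5]
ee_rot: [0.001, -0.544, 0.839, -0.001]
force: [0.2, -0.2, -0.8]
grip_width: 0.759
grip_force: 45.1
```

{"op": "send_rows", "data": {
  "targets": [
    [1,0,0,0.002,0,0,0],
    [0.2,0,0,0,0,0,0],
    [-1,0,0,0,0,0,0],
    [-1,0,0,0,0,0,0],
    [-1,0,0,0,0,0,0],
    [-1,0,0,-0.02,0,0,0],
    [-1,0,0,-0.05,0,0,0],
    [-1,0,0,-0.05,0,0,0],
    [-1,0,0,-0.05,0,0,0],
    [-1,0,0,-0.05,0,0,0]
  ]
}}

```text
time_s: 25.1
eef_pos: [593.4, 85.3, 254.4]
ee_rot: [0.0, -0.544, 0.839, -0.001]
force: [-0.2, -0.1, 0.4]
grip_width: 0.996
grip_force: 0.0
```

{"op": "send_rows", "data": {
  "targets": [
    [-1,0,0,-0.05,0,0,0],
    [-1,0,0,-0.02,0,0,0],
    [-1,0,0,0,0,0,0],
    [-1,0,0,0,0,0,0],
    [-1,0,0,0,0,0,0],
    [-1,0,0,0,0,0,0],
    [-1,0,0,0,0,0,0],
    [-1,0,0,0,0,0,0],
    [-1,0,0,0,0,0,0],
    [-1,0,0,0,0,0,0]
  ]
}}

```text
time_s: 26.35
eef_pos: [593.5, 85.4, 322.6]
ee_rot: [0.0, -0.544, 0.839, -0.001]
force: [-0.2, -0.3, -0.1]
grip_width: 1.001
grip_force: 0.0
```

Run:
```python
from h import *
np.set_printoptions(precision=1,suppress=True)
show()
p=ctrl.capture("wrist")
a=cv2.resize(p["img"][80:220,190:340],None,fx=4,fy=4,interpolation=cv2.INTER_CUBIC)
cv2.imwrite("pics/h.png",a[:,:,::-1])
s=ctrl.capture("scene")
for q in("book1_mid",):
  for r in ctrl.landmark_of(q,p):
    X=atz(p,r["point"],38)-C;print(r,X@U,X@V)
for q in("pin_handle","pin_tip"):
  for r in ctrl.landmark_of(q,s):print(q,r,atz(s,r["point"],11))
```

```text
tcp [593.5  85.4 322.6] x [-0.4 -0.9  0. ] y [-0.9  0.4 -0. ] z [ 0. -0. -1.] j [-0.1  0.5  1.1 -0.   1.6 -2.8] w 1.001 F [-0.2 -0.3 -0.1] gf 0.0 t 26.35
{'point': [260.4, 148.8], 'score': 0.84} -0.3615617105614939 -1.6032055594784351
pin_handle {'point': [170.2, 282.9], 'score': 0.65} [ 432.2 -303.5   11. ]
pin_handle {'point': [294.6, 204.5], 'score': 0.61} [568.2 202.1  11. ]
pin_tip {'point': [205.2, 269.0], 'score': 0.85} [ 484.3 -209.9   11. ]
pin_tip {'point': [163.6, 247.2], 'score': 0.2} [ 318.5 -207.    11. ]
```

View pics/h.png

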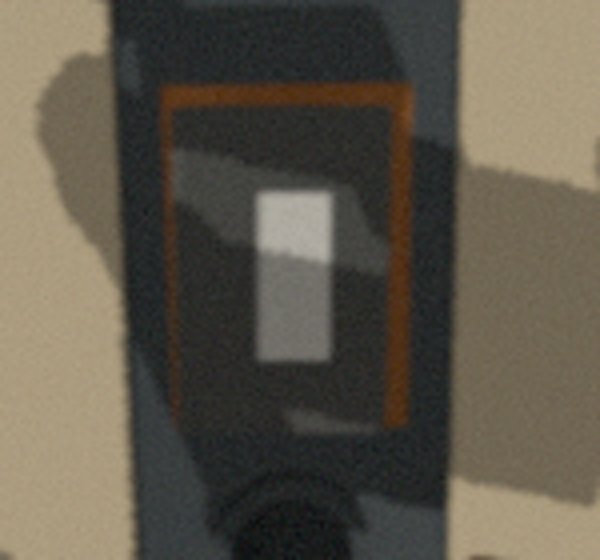

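The pile is square: the top book's net point is within 2 mm of the bed centre. Next is the beam: I'll grip the knob at about (476,293).

Run:
```python
from h import *
goto([476,293,320],105)
```

```text
shift [-141.4  192.1    2.2] rv [-1.900e-03  4.000e-04  8.879e-01]
```

{"op": "send_rows", "data": {
  "targets": [
    [-1,-0.018,0.024,0,0,0,0],
    [-1,-0.018,0.024,0,0,0,0],
    [-1,-0.018,0.024,0,0,0,0],
    [-1,-0.018,0.024,0,0,0,0],
    [-1,-0.018,0.024,0,0,0,0],
    [-1,-0.018,0.024,0,0,0,0],
    [-1,-0.017,0.024,0,0,0,0],
    [-1,-0.016,0.024,0,0,0,0],
    [-1,0,0,0,0,0,0],
    [-1,0,0,0,0,0,0.148]
  ]
}}

```text
time_s: 27.85
eef_pos: [476.2, 292.1, 322.1]
ee_rot: [0.0, -0.479, 0.878, -0.001]
force: [0.2, -0.3, 0.5]
grip_width: 1.002
grip_force: 0.0
```

{"op": "send_rows", "data": {
  "targets": [
    [-1,0,0,0,0,0,0.148],
    [-1,0,0,0,0,0,0.148],
    [-1,0,0,0,0,0,0.148],
    [-1,0,0,0,0,0,0.148],
    [-1,0,0,0,0,0,0.148],
    [-1,0,0,0,0,0,0],
    [-1,0,0,0,0,0,0],
    [-1,0,0,0,0,0,0],
    [-1,0,0,0,0,0,0],
    [-1,0,0,0,0,0,0]
  ]
}}

```text
time_s: 29.1
eef_pos: [475.9, 292.5, 322.2]
ee_rot: [0.001, -0.131, 0.991, -0.001]
force: [0.0, -0.7, -0.5]
grip_width: 1.005
grip_force: 0.0
```

Run:
```python
from h import *
show()
p=ctrl.capture("wrist");save(p,"i.png")
for q in("beam_knob","grip_pivot","grip_mid","crank_axis"):
  for r in ctrl.landmark_of(q,p):print(q,r,atz(p,r["point"],190 if q=="beam_knob" else 243).round(1))
goto([476,293,176],105)
```

```text
tcp [475.9 292.5 322.2] x [-0.966 -0.259 -0.001] y [-0.259  0.966 -0.002] z [ 0.002 -0.001 -1.   ] j [ 0.34  0.35  1.22 -0.    1.58 -1.49] w 1.005 F [ 0.  -0.7 -0.5] gf 0.0 t 29.1
beam_knob {'point': [259.6, 179.9], 'score': 0.97} [475.3 290.8 190. ]
crank_axis {'point': [161.6, 279.5], 'score': 0.55} [554.1 236.5 243. ]
shift [ -0.    0.6 146.2] rv [-0.0016  0.0012  0.0001]
```

View pics/i.png

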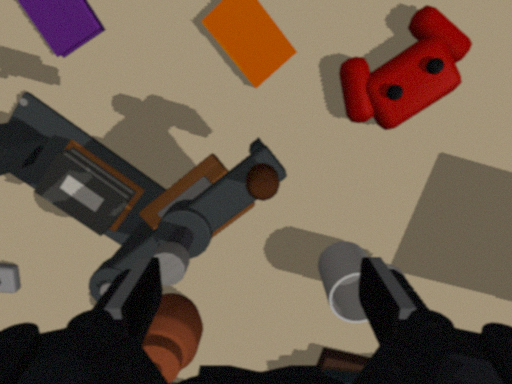

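{"op": "send_rows", "data": {
  "targets": [
    [-1,0,0,0.03,0,0,0],
    [-1,0,0,0.03,0,0,0],
    [-1,0,0,0.03,0,0,0],
    [-1,0,0,0.03,0,0,0],
    [-1,0,0,0.02,0,0,0],
    [-1,0,0,0.006,0,0,0],
    [1,0,0,0,0,0,0],
    [1,0,0,0,0,0,0],
    [1,0,0,0,0,0,0],
    [1,0,0,0,0,0,0]
  ],
  "squeeze": 25
}}

```text
time_s: 30.6
eef_pos: [475.7, 293.1, 176.9]
ee_rot: [0.001, -0.131, 0.991, 0.0]
force: [-4.0, 2.9, 3.8]
grip_width: 0.32
grip_force: 25.4
```

{"op": "send_rows", "data": {
  "targets": [
    [1,0,0,0,0,0,0],
    [1,0,0,0,0,0,0],
    [1,0,0,0,0,0,0],
    [1,0,0,0,0,0,0],
    [1,0,0,0,0,0,0],
    [1,0,0,0,0,0,0],
    [1,0,0,0,0,0,0],
    [1,0,0,0,0,0,0],
    [1,0,0,0,0,0,0],
    [1,0,0,0,0,0,0]
  ]
}}

```text
time_s: 31.85
eef_pos: [475.7, 293.1, 176.9]
ee_rot: [0.001, -0.131, 0.991, 0.0]
force: [-4.1, 3.3, 3.8]
grip_width: 0.319
grip_force: 25.4
```

Run:
```python
from h import *
show()
e,R,s=Rt();H=W(100,0,0)
a0=np.degrees(np.arctan2(e[1]-H[1],e[0]-H[0]));print("r",np.linalg.norm((e-H)[:2]),"ang",a0)
th=np.radians(np.linspace(a0,246.15,31));P=np.c_[H[0]+195*np.cos(th),H[1]+195*np.sin(th)];P[0]=e[:2]
d=np.diff(P,axis=0);dt=np.c_[d,0*d[:,0]]@R
print((dt[:,:2]/1000).round(4).tolist())
```

```text
tcp [475.7 293.1 176.9] x [-0.966 -0.259 -0.001] y [-0.259  0.966 -0.   ] z [ 0.001  0.    -1.   ] j [ 0.34  0.43  1.47 -0.    1.23 -1.49] w 0.319 F [-4.1  3.3  3.8] gf 25.4 t 31.85
r 195.95778073361578 ang 143.59232149983978
[[0.0083, -0.0083], [0.0084, -0.008], [0.0079, -0.0085], [0.0074, -0.009], [0.0068, -0.0094], [0.0063, -0.0098], [0.0057, -0.0102], [0.0051, -0.0105], [0.0044, -0.0108], [0.0038, -0.011], [0.0031, -0.0112], [0.0024, -0.0114], [0.0018, -0.0115], [0.0011, -0.0116], [0.0004, -0.0116], [-0.0003, -0.0116], [-0.001, -0.0116], [-0.0017, -0.0115], [-0.0024, -0.0114], [-0.0031, -0.0112], [-0.0037, -0.011], [-0.0044, -0.0108], [-0.005, -0.0105], [-0.0056, -0.0102], [-0.0062, -0.0098], [-0.0068, -0.0094], [-0.0073, -0.009], [-0.0079, -0.0086], [-0.0084, -0.0081], [-0.0088, -0.0076]]
```

{"op": "send_rows", "data": {
  "targets": [
    [1,0.0083,-0.0083,0,0,0,0],
    [1,0.0084,-0.008,0,0,0,0],
    [1,0.0079,-0.0085,0,0,0,0],
    [1,0.0074,-0.009,0,0,0,0],
    [1,0.0068,-0.0094,0,0,0,0],
    [1,0.0063,-0.0098,0,0,0,0],
    [1,0.0057,-0.0102,0,0,0,0],
    [1,0.0051,-0.0105,0,0,0,0],
    [1,0.0044,-0.0108,0,0,0,0],
    [1,0.0038,-0.011,0,0,0,0]
  ]
}}

```text
time_s: 33.1
eef_pos: [438.3, 183.7, 176.4]
ee_rot: [0.0, -0.131, 0.991, -0.0]
force: [-7.2, 2.5, 2.0]
grip_width: 0.319
grip_force: 25.8
```

{"op": "send_rows", "data": {
  "targets": [
    [1,0.0031,-0.0112,0,0,0,0],
    [1,0.0024,-0.0114,0,0,0,0],
    [1,0.0018,-0.0115,0,0,0,0],
    [1,0.0011,-0.0116,0,0,0,0],
    [1,0.0004,-0.0116,0,0,0,0],
    [1,-0.0003,-0.0116,0,0,0,0],
    [1,-0.001,-0.0116,0,0,0,0],
    [1,-0.0017,-0.0115,0,0,0,0],
    [1,-0.0024,-0.0114,0,0,0,0],
    [1,-0.0031,-0.0112,0,0,0,0]
  ]
}}

```text
time_s: 34.35
eef_pos: [468.5, 72.0, 176.3]
ee_rot: [0.0, -0.13, 0.991, -0.001]
force: [-2.8, 0.4, 2.1]
grip_width: 0.317
grip_force: 25.8
```

```bash
cat > arc.py <<'E'
from h import *
import sys
n=int(sys.argv[1]);over=float(sys.argv[2])
show();e,R,s=Rt();H=W(100,0,0)
a0=np.degrees(np.arctan2(e[1]-H[1],e[0]-H[0]));print("r",np.linalg.norm((e-H)[:2]),"ang",a0%360)
th=np.radians(np.linspace(a0%360,246.15+over,n+1));P=np.c_[H[0]+195*np.cos(th),H[1]+195*np.sin(th)];P[0]=e[:2]
d=np.diff(P,axis=0);dt=np.c_[d,0*d[:,0]]@R
print((dt[:,:2]/1000).round(4).tolist())
E
python3 arc.py 10 0
```

```text
tcp [468.5  72.  176.3] x [-0.966 -0.259 -0.001] y [-0.259  0.966 -0.002] z [ 0.001 -0.001 -1.   ] j [-0.09  0.25  1.73 -0.    1.16 -1.93] w 0.317 F [-2.8  0.4  2.1] gf 25.8 t 34.35
r 195.3823185468763 ang 212.4367160931518
[[-0.0041, -0.0107], [-0.0044, -0.0106], [-0.005, -0.0103], [-0.0056, -0.01], [-0.0062, -0.0097], [-0.0067, -0.0093], [-0.0073, -0.0089], [-0.0078, -0.0084], [-0.0083, -0.008], [-0.0087, -0.0075]]
```

{"op": "send_rows", "data": {
  "targets": [
    [1,-0.0037,-0.011,0,0,0,0],
    [1,-0.0044,-0.0108,0,0,0,0],
    [1,-0.005,-0.0105,0,0,0,0],
    [1,-0.0056,-0.0102,0,0,0,0],
    [1,-0.0062,-0.0098,0,0,0,0],
    [1,-0.0068,-0.0094,0,0,0,0],
    [1,-0.0073,-0.009,0,0,0,0],
    [1,-0.0079,-0.0086,0,0,0,0],
    [1,-0.0084,-0.0081,0,0,0,0],
    [1,0,0,0,0,0,0]
  ]
}}

```text
time_s: 35.6
eef_pos: [545.3, 2.1, 176.5]
ee_rot: [0.001, -0.13, 0.991, -0.001]
force: [1.4, 1.4, -2.6]
grip_width: 0.319
grip_force: 25.5
```

```bash
python3 arc.py 5 0.7
```

```text
tcp [545.3   2.1 176.5] x [-0.966 -0.258 -0.002] y [-0.258  0.966 -0.002] z [ 0.003 -0.002 -1.   ] j [-0.21  0.4   1.52 -0.    1.22 -2.04] w 0.319 F [ 1.4  1.4 -2.6] gf 25.5 t 35.6
r 195.60579250469235 ang 243.22484351250176
[[-0.0023, -0.0012], [-0.0019, -0.0016], [-0.0019, -0.0016], [-0.0019, -0.0016], [-0.0019, -0.0015]]
```

{"op": "send_rows", "data": {
  "targets": [
    [1,-0.0022,-0.0014,0,0,0,0],
    [1,-0.0019,-0.0016,0,0,0,0],
    [1,-0.0019,-0.0016,0,0,0,0],
    [1,-0.0019,-0.0016,0,0,0,0],
    [1,-0.0019,-0.0016,0,0,0,0],
    [1,0,0,0,0,0,0],
    [1,0,0,0,0,0,0],
    [1,0,0,0,0,0,0],
    [1,0,0,0,0,0,0],
    [1,0,0,0,0,0,0]
  ]
}}

```text
time_s: 36.85
eef_pos: [554.4, -1.6, 176.5]
ee_rot: [-0.001, -0.13, 0.991, 0.0]
force: [-12.2, 3.6, 2.7]
grip_width: 0.318
grip_force: 26.0
```

```bash
python3 arc.py 5 2
```

```text
tcp [554.4  -1.6 176.5] x [-0.966 -0.259  0.003] y [-0.259  0.966  0.001] z [-0.003  0.    -1.   ] j [-0.21  0.43  1.49 -0.    1.23 -2.05] w 0.318 F [-12.2   3.6   2.7] gf 26.0 t 36.85
r 195.07379288359425 ang 246.08446232673424
[[-0.0011, -0.0008], [-0.0011, -0.0009], [-0.0011, -0.0009], [-0.0011, -0.0009], [-0.0011, -0.0008]]
```

The beam is at its stop: 12.6 N reaction at 246.1°, against 246.15° expected. I'll release it and look for the pin.

{"op": "send_rows", "data": {
  "targets": [
    [-0.4,0,0,0,0,0,0],
    [-1,0,0,0,0,0,0],
    [-1,0,0,0,0,0,0],
    [-1,0,0,-0.01,0,0,0],
    [-1,0,0,-0.02,0,0,0],
    [-1,0,0,-0.03,0,0,0],
    [-1,0,0,-0.04,0,0,0],
    [-1,0,0,-0.04,0,0,0],
    [-1,0,0,0,0,0,0],
    [-1,0,0,0,0,0,0]
  ]
}}

```text
time_s: 38.1
eef_pos: [555.4, -2.2, 316.2]
ee_rot: [0.0, -0.13, 0.991, -0.001]
force: [0.4, 0.4, -1.6]
grip_width: 0.999
grip_force: 0.0
```

Run:
```python
from h import *
np.set_printoptions(precision=1,suppress=True)
show()
for c in("scene","side"):
  s=ctrl.capture(c)
  for q,z in(("pin_handle",11),("pin_tip",11),("beam_knob",190),("crank_axis",243),("grip_pivot",243),("grip_mid",243)):
    for r in ctrl.landmark_of(q,s)[:2]:
      X=atz(s,r["point"],z);Y=X-C;print(c,q,round(r["score"],2),X,"press",Y@U,Y@V)
goto([460,-200,320],-29)
```

```text
tcp [555.4  -2.2 316.2] x [-1.  -0.3 -0. ] y [-0.3  1.  -0. ] z [ 0. -0. -1.] j [-0.2  0.3  1.2 -0.   1.6 -2. ] w 0.999 F [ 0.4  0.4 -1.6] gf 0.0 t 38.1
scene pin_handle 0.64 [ 438.5 -304.2   11. ] press -418.7135717355021 -16.19936331390731
scene pin_tip 0.82 [ 486.3 -206.3   11. ] press -309.8431518370701 -20.361182870649625
scene pin_tip 0.61 [590.2 104.7  11. ] press 16.619505014476168 10.393035887808336
scene beam_knob 0.69 [547.3  -6.6 190. ] press -102.51025907870454 4.604037336675934
scene crank_axis 0.89 [594.5  82.8 243. ] press -1.67879340115403 -2.3342915452810677
scene crank_axis 0.58 [589.1 125.9 243. ] press 35.57012699199347 19.999667695221074
scene grip_pivot 0.42 [618.5 175.6 243. ] press 92.85063318657522 13.20489387630303
scene grip_pivot 0.26 [595.7  94.  243. ] press 9.028640142406173 1.054530545447769
scene grip_mid 0.67 [ 702.8 -160.4  243. ] press -180.28096139338902 -199.76917895575934
scene grip_mid 0.44 [601.8 122.3 243. ] press 37.440221371033346 6.93544618613226
side pin_handle 0.62 [ 446.3 -281.8   11. ] press -395.0587942143696 -14.249975287550367
side pin_tip 0.48 [ 494.8 -218.4   11. ] press -317.43120406058006 -33.002673620717204
side beam_knob 0.56 [549.6  -5.5 190. ] press -100.61145899145306 2.9554680667415907
side crank_axis 0.65 [586.6  85.1 243. ] press -2.757897061410625 5.793287494499041
side grip_pivot 0.58 [630.1 153.  243. ] press 76.91633074789011 -6.606666319065177
side grip_mid 0.65 [598.1 107.7 243. ] press 22.5755681390779 4.4112790666629556
side grip_mid 0.32 [628.8 218.8 243. ] press 136.57033066807963 21.28747072548441
shift [ 143.5 -166.3   -3.3] rv [0.  0.  2.3]
```

Beam confirmed closed. The grip is nearby, so I'll unfold it first. I'm turning the tool so the fingers close across the press.

Run:
```python
from h import *
goto(W(27,0,330),-23.85)
```

```text
shift [-75.7  95.9 -13.5] rv [4.0000e-04 2.3000e-03 2.2488e+00]
```

{"op": "send_rows", "data": {
  "targets": [
    [-1,-0.019,0.024,-0.0034,0,0,0],
    [-1,-0.019,0.024,-0.0034,0,0,0],
    [-1,-0.019,0.024,-0.0034,0,0,0],
    [-1,-0.0187,0.024,-0.0034,0,0,0],
    [-1,0,0,0,0,0,0.173],
    [-1,0,0,0,0,0,0.173],
    [-1,0,0,0,0,0,0.173],
    [-1,0,0,0,0,0,0.173],
    [-1,0,0,0,0,0,0.173],
    [-1,0,0,0,0,0,0.173]
  ]
}}

```text
time_s: 40.05
eef_pos: [603.8, 110.1, 330.1]
ee_rot: [0.001, 0.381, 0.925, -0.0]
force: [0.4, 0.4, 0.2]
grip_width: 0.998
grip_force: 0.0
```

{"op": "send_rows", "data": {
  "targets": [
    [-1,0,0,0,0,0,0.173],
    [-1,0,0,0,0,0,0.173],
    [-1,0,0,0,0,0,0.173],
    [-1,0,0,0,0,0,0.173],
    [-1,0,0,0,0,0,0.173],
    [-1,0,0,0,0,0,0.173],
    [-1,0,0,0,0,0,0.173],
    [-1,0,0,0,0,0,0],
    [-1,0,0,0,0,0,0],
    [-1,0,0,0,0,0,0]
  ]
}}

```text
time_s: 41.3
eef_pos: [603.9, 110.2, 330.2]
ee_rot: [0.001, 0.838, 0.546, 0.0]
force: [0.5, -0.5, 0.2]
grip_width: 0.999
grip_force: 0.0
```

Run:
```python
from h import *
np.set_printoptions(precision=1,suppress=True)
show();goto(W(27,0,330),-23.85)
p=ctrl.capture("wrist");save(p,"j.png")
for q,z in(("beam_knob",190),("crank_axis",243),("grip_pivot",243),("grip_mid",243),("beam_hinge",162)):
    for r in ctrl.landmark_of(q,p)[:2]:
      X=atz(p,r["point"],z);Y=X-C;print(q,round(r["score"],2),r["point"],X,"press",Y@U,Y@V)
print("proj sleeve ends",proj(p,W(4,0,243)),proj(p,W(62,0,243)))
```

```text
tcp [603.9 110.2 330.2] x [ 0.4  0.9 -0. ] y [ 0.9 -0.4  0. ] z [ 0. -0. -1.] j [-0.   0.5  1.  -0.   1.6  0.4] w 0.999 F [ 0.5 -0.5  0.2] gf 0.0 t 41.3
shift [-0.1  0.1  0.2] rv [0. 0. 0.]
beam_knob 0.78 [256.8, 301.7] [552.3  -2.2 190. ] press -96.51943515593541 1.8361608885332703
crank_axis 0.95 [257.2, 234.0] [591.9  85.4 243. ] press -0.3627521408106022 0.9888435198195512
grip_pivot 0.82 [259.2, 128.8] [624.3 154.9 243. ] press 76.32363758421812 -0.5019760306188272
grip_mid 0.66 [256.7, 194.5] [604.  113.5 243. ] press 30.22426509259335 1.280325543729234
beam_hinge 0.91 [256.5, 89.8] [631.6 177.2 162. ] press 99.6409730047675 1.7944238043523615
proj sleeve ends [258.5 228.5] [258.5 150.1]
```

View pics/j.png

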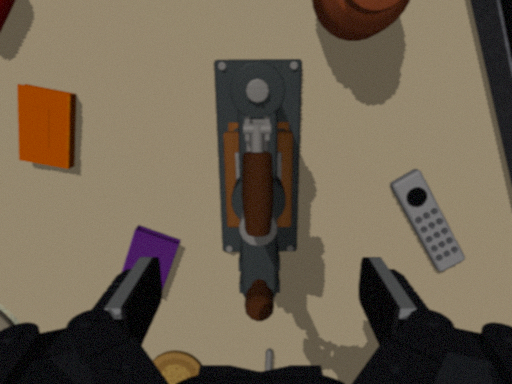

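{"op": "send_rows", "data": {
  "targets": [
    [-1,0,0,0.02,0,0,0],
    [-1,0,0,0.025,0,0,0],
    [-1,0,0,0.025,0,0,0],
    [-1,0,0,0.018,0,0,0],
    [-1,0,0,0.008,0,0,0],
    [-1,0,0,0,0,0,0],
    [0,0,0,0,0,0,0],
    [1,0,0,0,0,0,0],
    [1,0,0,0,0,0,0],
    [1,0,0,0,0,0,0]
  ],
  "squeeze": 30
}}

```text
time_s: 42.85
eef_pos: [603.7, 110.3, 234.3]
ee_rot: [0.0, 0.838, 0.546, 0.0]
force: [-2.7, 1.4, 1.9]
grip_width: 0.227
grip_force: 30.9
```

{"op": "send_rows", "data": {
  "targets": [
    [1,0,0,0,0,0,0],
    [1,0,0,0,0,0,0],
    [1,0,0,0,0,0,0],
    [1,0,0,0,0,0,0],
    [1,0,0,0,0,0,0],
    [1,0,0,0,0,0,0],
    [1,0,0,0,0,0,0],
    [1,0,0,0,0,0,0],
    [1,0,0,0,0,0,0],
    [1,0,0,0,0,0,0]
  ]
}}

```text
time_s: 44.1
eef_pos: [603.8, 110.3, 234.2]
ee_rot: [0.001, 0.838, 0.546, 0.0]
force: [-4.5, 3.5, 2.9]
grip_width: 0.236
grip_force: 31.0
```

Run:
```python
from h import *
show();e,R,s=Rt();print((e-C)@U,(e-C)@V)
r=77-(e-C)@U;th=np.linspace(0,np.pi/2,21)
P=np.c_[-r*np.cos(th),r*np.sin(th)];d=np.diff(P,axis=0);print(r,np.c_[d[:,0],-d[:,1]].round(1).tolist())
```

```text
tcp [603.8 110.3 234.2] x [ 0.404  0.915 -0.   ] y [ 0.915 -0.404  0.001] z [ 0.001 -0.001 -1.   ] j [-0.01  0.51  1.2  -0.    1.43  0.41] w 0.236 F [-4.5  3.5  2.9] gf 31.0 t 44.1
27.195839525876558 0.2165995811481167
49.80416047412344 [[0.2, -3.9], [0.5, -3.9], [0.8, -3.8], [1.1, -3.8], [1.4, -3.7], [1.6, -3.6], [1.9, -3.4], [2.2, -3.3], [2.4, -3.1], [2.7, -2.9], [2.9, -2.7], [3.1, -2.4], [3.3, -2.2], [3.4, -1.9], [3.6, -1.6], [3.7, -1.4], [3.8, -1.1], [3.8, -0.8], [3.9, -0.5], [3.9, -0.2]]
```

{"op": "send_rows", "data": {
  "targets": [
    [1,0.0002,0,-0.0039,0,0,0],
    [1,0.0005,0,-0.0039,0,0,0],
    [1,0.0008,0,-0.0038,0,0,0],
    [1,0.0011,0,-0.0038,0,0,0],
    [1,0.0014,0,-0.0037,0,0,0],
    [1,0.0016,0,-0.0036,0,0,0],
    [1,0.0019,0,-0.0034,0,0,0],
    [1,0.0022,0,-0.0033,0,0,0],
    [1,0.0024,0,-0.0031,0,0,0],
    [1,0.0027,0,-0.0029,0,0,0]
  ]
}}

```text
time_s: 45.35
eef_pos: [609.8, 123.6, 269.5]
ee_rot: [0.001, 0.838, 0.546, -0.0]
force: [-4.0, 3.4, -10.5]
grip_width: 0.23
grip_force: 29.7
```

{"op": "send_rows", "data": {
  "targets": [
    [1,0.0029,0,-0.0027,0,0,0],
    [1,0.0031,0,-0.0024,0,0,0],
    [1,0.0033,0,-0.0022,0,0,0],
    [1,0.0034,0,-0.0019,0,0,0],
    [1,0.0036,0,-0.0016,0,0,0],
    [1,0.0037,0,-0.0014,0,0,0],
    [1,0.0038,0,-0.0011,0,0,0],
    [1,0.0038,0,-0.0008,0,0,0],
    [1,0.0039,0,-0.0005,0,0,0],
    [1,0.0039,0,-0.0002,0,0,0]
  ]
}}

```text
time_s: 46.6
eef_pos: [624.7, 155.5, 285.0]
ee_rot: [0.002, 0.838, 0.545, 0.001]
force: [-2.7, -6.3, -2.2]
grip_width: 0.218
grip_force: 31.5
```

Run:
```python
from h import *
np.set_printoptions(precision=1,suppress=True)
show();e,R,s=Rt();print((e-C)@U,(e-C)@V)
P=[ctrl.capture(n) for n in("scene","side")]
a=np.hstack([cv2.resize(P[0]["img"][90:240,210:360],(400,400)),cv2.resize(P[1]["img"][150:300,160:310],(400,400))]);cv2.imwrite("pics/k.png",a[:,:,::-1])
for q in("grip_mid","grip_pivot","crank_axis"):
  u=[ctrl.landmark_of(q,p)[:1] for p in P]
  if all(u):
    X=tri(P,[x[0]["point"] for x in u]);print(q,[x[0]["score"] for x in u],X,(X-C)@U,(X-C)@V)
```

```text
tcp [624.7 155.5 285. ] x [ 0.4  0.9 -0. ] y [ 0.9 -0.4  0. ] z [ 0. -0. -1.] j [ 0.1  0.6  1.  -0.   1.6  0.5] w 0.218 F [-2.7 -6.3 -2.2] gf 31.5 t 46.6
77.04696063071881 -0.6496735481193712
grip_mid [0.69, 0.57] [609.6 147.9 286.8] 63.94860330390605 10.126167819803529
grip_pivot [0.5, 0.54] [626.2 154.6 243.7] 76.77635475122209 -2.3270280468521016
crank_axis [0.61, 0.74] [591.7  86.2 237.6] 0.2687669313134236 1.532378747112657
```

View pics/k.png

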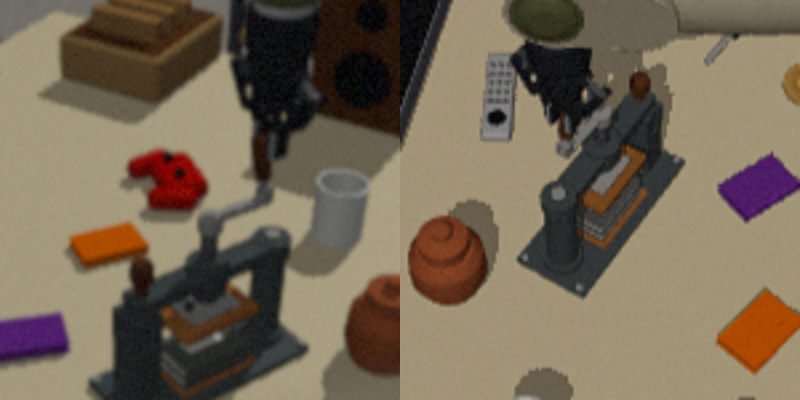

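{"op": "send_rows", "data": {
  "targets": [
    [1,0.001,0,0,0,0,0],
    [1,0.001,0,0,0,0,0],
    [1,0.001,0,0,0,0,0],
    [1,0.001,0,0,0,0,0],
    [1,0.001,0,0,0,0,0],
    [1,0,0,0,0,0,0],
    [1,0,0,0,0,0,0],
    [1,0,0,0,0,0,0],
    [1,0,0,0,0,0,0],
    [1,0,0,0,0,0,0]
  ]
}}

```text
time_s: 48.25
eef_pos: [626.3, 160.0, 284.9]
ee_rot: [0.001, 0.838, 0.545, 0.0]
force: [0.3, -5.2, 0.2]
grip_width: 0.199
grip_force: 27.7
```

Run:
```python
from h import *
show();e,R,s=Rt();print((e-C)@U,(e-C)@V,R.T@s["force"])
```

```text
tcp [626.3 160.  284.9] x [ 0.405  0.914 -0.001] y [ 0.914 -0.405  0.003] z [ 0.002 -0.002 -1.   ] j [ 0.07  0.57  0.98 -0.    1.59  0.49] w 0.199 F [ 0.3 -5.2  0.2] gf 27.7 t 48.25
81.83883795613283 -0.27904188298909993 [-4.66234129  2.4365643  -0.21305096]
```

{"op": "send_rows", "data": {
  "targets": [
    [0,0,0,0,0,0,0],
    [-1,0,0,0,0,0,0],
    [-1,0,0,0,0,0,0],
    [-1,0,0,0,0,0,0],
    [-1,0,0,-0.02,0,0,0],
    [-1,0,0,-0.03,0,0,0],
    [-1,0,0,-0.03,0,0,0],
    [-1,0,0,-0.02,0,0,0],
    [-1,0,0,0,0,0,0],
    [-1,0,0,0,0,0,0]
  ]
}}

```text
time_s: 49.5
eef_pos: [626.0, 160.7, 383.1]
ee_rot: [0.0, 0.838, 0.546, -0.0]
force: [0.7, -0.3, -0.0]
grip_width: 1.002
grip_force: 0.0
```

Run:
```python
from h import *
np.set_printoptions(precision=1,suppress=True)
show()
P=[ctrl.capture(n) for n in("scene","side","wrist")]
a=np.hstack([cv2.resize(P[0]["img"][90:240,210:360],(400,400)),cv2.resize(P[2]["img"],(400,400))]);cv2.imwrite("pics/l.png",a[:,:,::-1])
for q,z in(("grip_mid",288),("grip_pivot",243),("crank_axis",243)):
  u=[ctrl.landmark_of(q,p)[:1] for p in P]
  for p,x in zip(P,u):
    if x: X=atz(p,x[0]["point"],z)-C;print(q,p["shot"],x[0]["score"],X@U,X@V)
print([proj(P[2],W(77,0,z)) for z in(258,316)])
```

```text
tcp [626.  160.7 383.1] x [ 0.4  0.9 -0. ] y [ 0.9 -0.4  0. ] z [-0. -0. -1.] j [ 0.1  0.6  0.7 -0.   1.9  0.5] w 1.002 F [ 0.7 -0.3 -0. ] gf 0.0 t 49.5
grip_mid 25 0.58 71.52593315784364 3.317050770977602
grip_mid 26 0.69 69.7732731465308 -0.02058195386883443
grip_pivot 24 0.51 88.17277399598294 -0.13434760987919905
grip_pivot 25 0.52 80.524674062398 -4.488740449732832
grip_pivot 26 0.6 77.44574566304306 -6.269166899846736
crank_axis 25 0.56 0.7454528237859638 3.6281834702584743
crank_axis 26 0.81 0.6318084496099029 1.5940825286273095
[array([259.1, 189.7]), array([259. , 215.9])]
```

View pics/l.png

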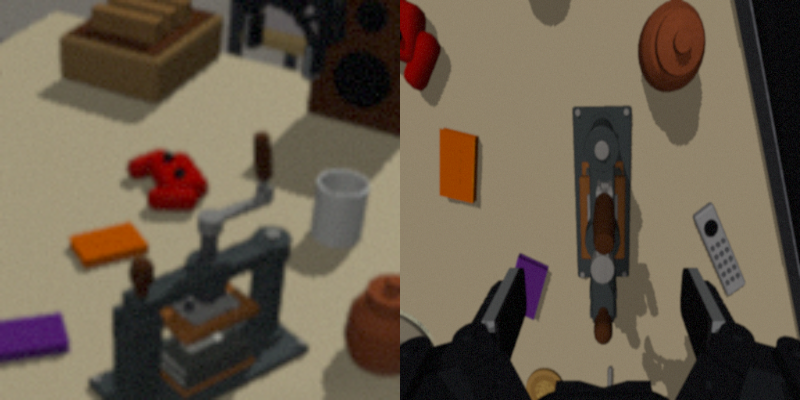

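The grip stands but leans about 0.15 rad towards the axis (sleeve top at (604,245) in the right half, against (602,225) expected). I'll push it to its stop with shut fingers.

{"op": "send_rows", "data": {
  "targets": [
    [1,-0.025,0,0,0,0,0],
    [1,-0.025,0,0,0,0,0],
    [1,0,0,0.01,0,0,0],
    [1,0,0,0.02,0,0,0],
    [1,0,0,0.02,0,0,0],
    [1,0,0,0.02,0,0,0],
    [1,0,0,0.015,0,0,0],
    [1,0,0,0,0,0,0],
    [1,0.006,0,0,0,0,0],
    [1,0.004,0,0,0,0,0]
  ]
}}

```text
time_s: 51.35
eef_pos: [610.4, 124.4, 300.1]
ee_rot: [0.001, 0.838, 0.546, 0.001]
force: [-0.4, -2.1, 2.6]
grip_width: 0.001
grip_force: 1.1
```

{"op": "send_rows", "data": {
  "targets": [
    [1,0.003,0,0,0,0,0],
    [1,0.002,0,0,0,0,0],
    [1,0.002,0,0,0,0,0],
    [1,0.002,0,0,0,0,0],
    [1,0.002,0,0,0,0,0],
    [1,0.001,0,0,0,0,0],
    [1,0,0,0,0,0,0],
    [1,0,0,0,0,0,0],
    [1,0,0,0,0,0,0],
    [1,0,0,0,0,0,0]
  ]
}}

```text
time_s: 52.6
eef_pos: [614.9, 135.1, 299.3]
ee_rot: [0.001, 0.838, 0.546, 0.0]
force: [-1.1, -0.8, 0.0]
grip_width: 0.002
grip_force: 0.2
```

Run:
```python
from h import *
show();e,R,s=Rt();print((e-C)@U,(e-C)@V,R.T@s["force"])
```

```text
tcp [614.9 135.1 299.3] x [ 0.404  0.915 -0.   ] y [ 0.915 -0.404  0.002] z [ 0.001 -0.001 -1.   ] j [ 0.03  0.52  1.01 -0.    1.6   0.45] w 0.002 F [-1.1 -0.8  0. ] gf 0.2 t 52.6
54.36160560498688 0.09068384781294798 [-1.22256346 -0.67259257 -0.01610315]
```

{"op": "send_rows", "data": {
  "targets": [
    [1,0.001,0,0,0,0,0],
    [1,0.001,0,0,0,0,0],
    [1,0.001,0,0,0,0,0],
    [1,0.001,0,0,0,0,0],
    [1,0,0,0,0,0,0],
    [1,0,0,0,0,0,0],
    [1,0,0,0,0,0,0],
    [1,0,0,0,0,0,0],
    [1,0,0,0,0,0,0],
    [1,0,0,0,0,0,0]
  ]
}}

```text
time_s: 53.85
eef_pos: [616.2, 136.9, 299.5]
ee_rot: [0.002, 0.838, 0.545, -0.001]
force: [-4.6, -9.7, 1.4]
grip_width: 0.001
grip_force: 5.4
```

Run:
```python
from h import *
show();e,R,s=Rt();print((e-C)@U,(e-C)@V,R.T@s["force"])
```

```text
tcp [616.2 136.9 299.5] x [ 0.406  0.914 -0.004] y [ 0.914 -0.406  0.002] z [-0.    -0.004 -1.   ] j [ 0.04  0.53  1.01 -0.    1.61  0.45] w 0.001 F [-4.6 -9.7  1.4] gf 5.4 t 53.85
56.581835096359214 -0.3040588375287533 [-10.72954161  -0.28837687  -1.39834232]
```

The grip is against its stop (10.7 N at x = 56, where an upright sleeve should be). Now the pin.

{"op": "send_rows", "data": {
  "targets": [
    [1,-0.01,0,0,0,0,0],
    [1,-0.02,0,0,0,0,0],
    [1,-0.03,0,-0.01,0,0,0],
    [1,-0.035,0,-0.01,0,0,0],
    [-1,-0.035,0,0,0,0,0],
    [-1,-0.035,0,0,0,0,0],
    [-1,-0.035,0,0,0,0,0],
    [-1,-0.035,0,0,0,0,0],
    [-1,-0.035,0,0,0,0,0],
    [-1,-0.035,0,0,0,0,0]
  ]
}}

```text
time_s: 55.1
eef_pos: [492.6, -141.1, 319.5]
ee_rot: [0.001, 0.838, 0.546, 0.001]
force: [-0.2, -0.2, 1.1]
grip_width: 0.996
grip_force: 0.0
```

{"op": "send_rows", "data": {
  "targets": [
    [-1,-0.03,0,0,0,0,0],
    [-1,-0.03,0,0,0,0,0],
    [-1,-0.03,0,0,0,0,0],
    [-1,-0.03,0,0,0,0,0],
    [-1,0,0,0,0,0,0],
    [-1,0,0,0,0,0,0],
    [-1,0,0,0,0,0,0],
    [-1,0,0,0,0,0,0],
    [-1,0,0,0,0,0,0],
    [-1,0,0,0,0,0,0]
  ]
}}

```text
time_s: 56.35
eef_pos: [444.6, -249.9, 319.6]
ee_rot: [0.001, 0.838, 0.546, 0.0]
force: [0.3, -0.2, -0.3]
grip_width: 0.999
grip_force: 0.0
```

```bash
cat > pin.py <<'E'
from h import *
np.set_printoptions(precision=1,suppress=True)
show()
p=ctrl.capture("wrist")
im=cv2.GaussianBlur(p["img"],(3,3),0).astype(int);m=(im.max(2)<48).astype(np.uint8)
for c in cv2.findContours(m,cv2.RETR_EXTERNAL,cv2.CHAIN_APPROX_NONE)[0]:
    if cv2.contourArea(c)<150: continue
    w=np.array([atz(p,u,18)[:2] for u in c[:,0]],np.float32);(x,y),(a,b),t=cv2.minAreaRect(w)
    if a<b:a,b,t=b,a,t-90
    if 45<a<80: print("dark",(x,y),a,b,"ang",t%180,c[:,0].mean(0))
for q in("pin_handle","pin_tip"):
  for r in ctrl.landmark_of(q,p)[:2]:print(q,r,atz(p,r["point"],11))
E
python3 pin.py
```

```text
tcp [ 444.6 -249.9  319.6] x [ 0.4  0.9 -0. ] y [ 0.9 -0.4  0. ] z [ 0. -0. -1.] j [-0.7  0.2  1.4  0.   1.5 -0.3] w 0.999 F [ 0.3 -0.2 -0.3] gf 0.0 t 56.35
dark (437.7859802246094, -304.61224365234375) 62.09895706176758 20.15793228149414 ang 66.23722839355469 [270.1 184.1]
pin_handle {'point': [269.1, 183.7], 'score': 0.75} [ 435.9 -304.8   11. ]
pin_tip {'point': [273.2, 102.3], 'score': 0.58} [ 483.8 -207.6   11. ]
```

```bash
python3 -c "
from h import *
goto([430.7,-318.6,130],-24.7)"
```

```text
shift [-68.3  14.7 189.6] rv [0.0019 0.0004 0.0146]
```

{"op": "send_rows", "data": {
  "targets": [
    [-1,-0.014,0.003,0.031,0,0,0.014],
    [-1,-0.014,0.003,0.032,0,0,0],
    [-1,-0.014,0.003,0.032,0,0,0],
    [-1,-0.013,0.003,0.032,0,0,0],
    [-1,-0.013,0.003,0.032,0,0,0],
    [-1,0,0,0.03,0,0,0],
    [-1,0,0,0,0,0,0],
    [-1,0,0,0,0,0,0],
    [-1,0,0,0,0,0,0],
    [-1,0,0,0,0,0,0]
  ]
}}

```text
time_s: 57.75
eef_pos: [430.6, -318.5, 131.5]
ee_rot: [0.002, 0.842, 0.54, 0.0]
force: [0.2, -0.1, 0.1]
grip_width: 1.0
grip_force: 0.0
```

```bash
python3 pin.py
```

```text
tcp [ 430.6 -318.5  131.5] x [ 0.4  0.9 -0. ] y [ 0.9 -0.4  0. ] z [ 0. -0. -1.] j [-0.9  0.4  1.6  0.   1.1 -0.4] w 1.0 F [ 0.2 -0.1  0.1] gf 0.0 t 57.75
dark (333.9627990722656, -401.3222961425781) 64.43409729003906 5.7844462394714355 ang 84.35591888427734 [197.7 311.3]
dark (437.3201599121094, -304.43450927734375) 61.76248550415039 20.80076789855957 ang 64.50301361083984 [258.3 167.6]
pin_handle {'point': [255.7, 168.9], 'score': 0.72} [ 434.4 -305.4   11. ]
pin_tip {'point': [258.1, 18.2], 'score': 0.85} [ 481.3 -208.6   11. ]
```

{"op": "send_rows", "data": {
  "targets": [
    [-1,0,0,0.03,0,0,0.014],
    [-1,0,0,0.03,0,0,0],
    [-1,0,0,0.03,0,0,0],
    [-1,0,0,0.025,0,0,0],
    [-1,0,0,0.012,0,0,0],
    [-1,0,0,0,0,0,0],
    [0,0,0,0,0,0,0],
    [1,0,0,0,0,0,0],
    [1,0,0,0,0,0,0],
    [1,0,0,0,0,0,0]
  ],
  "squeeze": 70
}}

```text
time_s: 59.15
eef_pos: [430.7, -318.8, 4.2]
ee_rot: [0.001, 0.846, 0.534, 0.0]
force: [0.4, -0.9, 4.5]
grip_width: 0.239
grip_force: 68.8
```

{"op": "send_rows", "data": {
  "targets": [
    [1,0,0,0,0,0,0],
    [1,0,0,0,0,0,0],
    [1,0,0,0,0,0,0],
    [1,0,0,0,0,0,0],
    [1,0,0,-0.01,0,0,0],
    [1,0,0,-0.02,0,0,0],
    [1,0,0,-0.03,0,0,0],
    [1,0,0,-0.03,0,0,0],
    [1,0,0,-0.02,0,0,0],
    [1,0,0,0,0,0,0]
  ]
}}

```text
time_s: 60.4
eef_pos: [430.7, -318.8, 115.0]
ee_rot: [0.002, 0.846, 0.534, 0.001]
force: [0.2, -0.8, -0.9]
grip_width: 0.242
grip_force: 68.4
```

```bash
python3 pin.py; python3 -c "
from h import *
goto(W(-270,0,111),-23.85)"
```

```text
tcp [ 430.7 -318.8  115. ] x [ 0.4  0.9 -0. ] y [ 0.9 -0.4  0. ] z [ 0. -0. -1.] j [-0.9  0.5  1.6  0.   1.1 -0.4] w 0.242 F [ 0.2 -0.8 -0.9] gf 68.4 t 60.4
pin_handle {'point': [258.8, 236.8], 'score': 0.95} [ 415.  -353.1   11. ]
shift [164.3 -18.6   1.7] rv [ 0.0002 -0.0003 -0.0282]
```

{"op": "send_rows", "data": {
  "targets": [
    [1,0.02,-0.0023,0,0,0,0],
    [1,0.02,-0.0023,0,0,0,0],
    [1,0.02,-0.0023,0,0,0,0],
    [1,0.021,-0.0023,0,0,0,0],
    [1,0.021,-0.0023,0,0,0,0],
    [1,0.021,-0.0023,0,0,0,0],
    [1,0.021,-0.0023,0,0,0,0],
    [1,0.02,-0.0025,0.004,0,0,0],
    [1,0,0,0,0,0,-0.028],
    [1,0,0,0,0,0,0]
  ]
}}

```text
time_s: 61.8
eef_pos: [484.1, -162.2, 109.6]
ee_rot: [0.001, 0.838, 0.546, 0.0]
force: [0.0, 0.3, -1.8]
grip_width: 0.241
grip_force: 68.3
```

```bash
cat > pt.py <<'E'
from h import *
np.set_printoptions(precision=1,suppress=True)
show();e,R,s=Rt();print("tcp press",(e-C)@U,(e-C)@V,e[2])
P=[ctrl.capture(n) for n in("scene","side","wrist")]
for q,z in(("pin_tip",117),("fork_hole",117),("pin_handle",117)):
  for p,n in zip(P,("scene","side","wrist")):
    for r in ctrl.landmark_of(q,p)[:1]:
      X=atz(p,r["point"],z)-C;print(q,n,r["score"],r["point"],X@U,X@V)
print("pred tip",[proj(p,e+120*U+[0,0,6.8]) for p in P],"pred mouth",[proj(p,W(-120,0,117)) for p in P])
cv2.imwrite("pics/m.png",np.hstack([cv2.resize(P[0]["img"][170:270,190:290],(400,400),interpolation=2),cv2.resize(P[2]["img"][60:260,156:356],(400,400),interpolation=2)])[:,:,::-1])
E
python3 pt.py
```

```text
tcp [ 484.1 -162.2  109.6] x [ 0.4  0.9 -0. ] y [ 0.9 -0.4  0. ] z [ 0. -0. -1.] j [-0.6  0.4  1.7 -0.   1.  -0.1] w 0.241 F [ 0.   0.3 -1.8] gf 68.3 t 61.8
tcp press -270.4003214069581 -0.4941237934728003 109.61589477961009
pin_tip scene 0.48 [248.7, 215.3] -141.75577301633257 6.75673961602797
pin_tip side 0.65 [255.9, 182.2] -156.81390457431598 -10.901113305286746
fork_hole scene 0.68 [336.8, 178.2] 218.9576216291882 1.4438917362936048
fork_hole side 0.82 [253.2, 188.2] -126.34926149982444 -3.7061638168527615
pin_handle scene 0.68 [217.2, 229.6] -252.44449336315068 4.4856442284598925
pin_handle side 0.51 [268.2, 167.2] -247.7247610502313 -11.409256336489895
pin_handle wrist 0.66 [259.8, 236.3] -255.92031960190855 -1.4214008538952285
pred tip [array([247.6, 217.8]), array([257.3, 184.5]), array([256.4, -46.3])] pred mouth [array([255.9, 213.9]), array([253.1, 189.7]), array([ 254.3, -160.5])]
```

View pics/m.png

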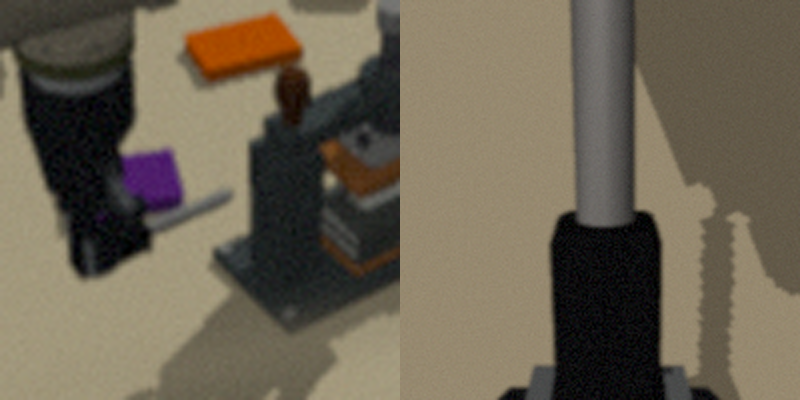

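{"op": "send_rows", "data": {
  "targets": [
    [1,0.005,-0.0012,0,0,0,0],
    [1,0.006,0,0,0,0,0],
    [1,0.006,0,0,0,0,0],
    [1,0.005,0,0,0,0,0],
    [1,0.003,0,0,0,0,0],
    [1,0.002,0,0,0,0,0],
    [1,0.002,0,0,0,0,0],
    [1,0.002,0,0,0,0,0],
    [1,0,0,0,0,0,0],
    [1,0,0,0,0,0,0]
  ]
}}

```text
time_s: 63.65
eef_pos: [495.5, -133.5, 109.5]
ee_rot: [0.001, 0.838, 0.546, 0.0]
force: [0.7, 0.7, -1.3]
grip_width: 0.239
grip_force: 68.3
```

```bash
cat > f.py <<'E'
from h import *
np.set_printoptions(precision=2,suppress=True)
e,R,s=Rt();print("press",(e-C)@U,(e-C)@V,e[2],"Ftool",R.T@s["force"],"T",R.T@s["wrist_torque"],"w",s["grip_width"],s["grip_force"])
E
python3 f.py
```

```text
press -239.55542561675614 0.7239824204858606 109.46791068826852 Ftool [0.91 0.31 1.33] T [-0.03 -0.04 -0.  ] w 0.2392736612863173 68.32130670547485
```

{"op": "send_rows", "data": {
  "targets": [
    [1,0.001,0,-0.0007,0,0,0],
    [1,0.002,0,0,0,0,0],
    [1,0.002,0,0,0,0,0],
    [1,0.002,0,0,0,0,0],
    [1,0.002,0,0,0,0,0],
    [1,0.002,0,0,0,0,0],
    [1,0,0,0,0,0,0],
    [1,0,0,0,0,0,0],
    [1,0,0,0,0,0,0],
    [1,0,0,0,0,0,0]
  ]
}}

```text
time_s: 64.9
eef_pos: [500.0, -123.4, 110.2]
ee_rot: [0.001, 0.838, 0.546, 0.0]
force: [1.0, 0.5, -1.0]
grip_width: 0.234
grip_force: 68.3
```

```bash
python3 f.py
```

```text
press -228.51922912481632 0.661592677223424 110.21930352514431 Ftool [0.81 0.69 1.02] T [-0.15  0.08  0.13] w 0.23440966064971874 68.30182313919067
```

{"op": "send_rows", "data": {
  "targets": [
    [1,0.002,0,0,0,0,0],
    [1,0.002,0,0,0,0,0],
    [1,0.002,0,0,0,0,0],
    [1,0.002,0,0,0,0,0],
    [1,0.002,0,0,0,0,0],
    [1,0.002,0,0,0,0,0],
    [1,0.002,0,0,0,0,0],
    [1,0.002,0,0,0,0,0],
    [1,0,0,0,0,0,0],
    [1,0,0,0,0,0,0]
  ]
}}

```text
time_s: 66.15
eef_pos: [506.4, -108.7, 110.2]
ee_rot: [0.001, 0.838, 0.546, 0.0]
force: [1.3, -0.6, -0.5]
grip_width: 0.234
grip_force: 68.3
```

```bash
python3 f.py
```

```text
press -212.43000645617727 0.7463899994409388 110.16664480390733 Ftool [0.04 1.45 0.52] T [-0.11  0.05  0.06] w 0.2343537225743108 68.32482933998108
```

{"op": "send_rows", "data": {
  "targets": [
    [1,0.0025,0,0,0,0,0],
    [1,0.0025,0,0,0,0,0],
    [1,0.0025,0,0,0,0,0],
    [1,0.0025,0,0,0,0,0],
    [1,0.0025,0,0,0,0,0],
    [1,0.0025,0,0,0,0,0],
    [1,0.0025,0,0,0,0,0],
    [1,0.0025,0,0,0,0,0],
    [1,0.0025,0,0,0,0,0],
    [1,0,0,0,0,0,0]
  ]
}}

```text
time_s: 67.4
eef_pos: [515.6, -88.1, 110.2]
ee_rot: [0.001, 0.838, 0.546, 0.0]
force: [0.3, 0.2, -1.1]
grip_width: 0.237
grip_force: 68.4
```

```bash
python3 f.py
```

```text
press -189.85023049845367 0.7115150501729015 110.15652817353535 Ftool [0.28 0.19 1.09] T [ 0.01 -0.06 -0.02] w 0.23672271166112469 68.35995554924011
```

{"op": "send_rows", "data": {
  "targets": [
    [1,0.0025,0,0,0,0,0],
    [1,0.0025,0,0,0,0,0],
    [1,0.0025,0,0,0,0,0],
    [1,0.0025,0,0,0,0,0],
    [1,0.0025,0,0,0,0,0],
    [1,0.0025,0,0,0,0,0],
    [1,0.0025,0,0,0,0,0],
    [1,0.0025,0,0,0,0,0],
    [1,0,0,0,0,0,0],
    [1,0,0,0,0,0,0]
  ]
}}

```text
time_s: 68.65
eef_pos: [523.6, -69.9, 110.2]
ee_rot: [0.001, 0.838, 0.546, 0.0]
force: [-0.1, 0.1, -1.9]
grip_width: 0.238
grip_force: 68.4
```

```bash
python3 f.py
```

```text
press -170.04832977408665 0.6915594857761881 110.15132397984776 Ftool [ 0.06 -0.18  1.87] T [ 0.04 -0.   -0.07] w 0.23776156608178764 68.36079239845276
```

{"op": "send_rows", "data": {
  "targets": [
    [1,0.0015,0,0,0,0,0],
    [1,0.0015,0,0,0,0,0],
    [1,0.0015,0,0,0,0,0],
    [1,0.0015,0,0,0,0,0],
    [1,0,0,0,0,0,0],
    [1,0,0,0,0,0,0],
    [1,0,0,0,0,0,0],
    [1,0,0,0,0,0,0],
    [1,0,0,0,0,0,0],
    [1,0,0,0,0,0,0]
  ]
}}

```text
time_s: 69.9
eef_pos: [525.5, -65.7, 110.2]
ee_rot: [0.001, 0.838, 0.546, -0.001]
force: [-5.3, -9.2, 0.3]
grip_width: 0.237
grip_force: 68.6
```

```bash
python3 f.py; sed -i 's/hstack(.*$/hstack([cv2.resize(P[0]["img"][150:250,210:310],(400,400),interpolation=2),cv2.resize(P[1]["img"][150:250,200:300],(400,400),interpolation=2)])[:,:,::-1])/; s/m.png/n.png/' pt.py; python3 pt.py | grep -v pred
```

```text
press -165.44163141571514 0.6971226565491015 110.17171808994485 Ftool [-10.52  -1.12  -0.28] T [ 0.15 -1.58 -0.02] w 0.23727637068935845 68.5877251625061
tcp [525.5 -65.7 110.2] x [ 0.4  0.9 -0. ] y [ 0.9 -0.4  0. ] z [-0. -0. -1.] j [-0.3  0.5  1.6 -0.   1.1  0.1] w 0.237 F [-5.3 -9.2  0.3] gf 68.6 t 69.9
tcp press -165.44163141571514 0.6971226565491015 110.17171808994485
pin_tip side 0.22 [236.2, 213.9] 7.8572368135646276 9.074540313053244
fork_hole scene 0.85 [257.2, 214.9] -119.43575758589787 -6.1393356857172146
fork_hole side 0.92 [253.2, 187.9] -127.58027119955595 -4.488210361776318
pin_handle scene 0.75 [314.0, 287.1] -160.6457879849657 -310.74181511666825
pin_handle side 0.69 [314.4, 181.2] -282.8706793278744 173.62378067306994
pin_handle wrist 0.96 [261.0, 237.4] -151.27138265118342 -0.6734268891224251
```

View pics/n.png

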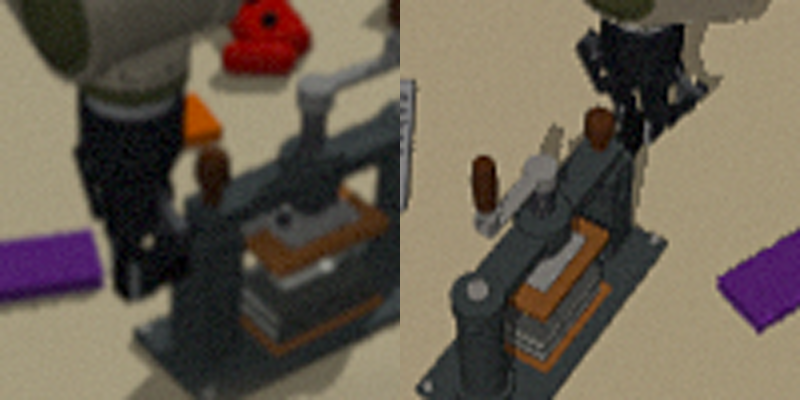

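The pin is home: 10.5 N stop at TCP x = −165, as predicted. I'll release it, rise and go to the upright grip.

{"op": "send_rows", "data": {
  "targets": [
    [0,0,0,0,0,0,0],
    [-1,0,0,0,0,0,0],
    [-1,0,0,0,0,0,0],
    [-1,0,0,0,0,0,0],
    [-1,-0.005,0,-0.01,0,0,0],
    [-1,-0.01,0,-0.03,0,0,0],
    [-1,0,0,-0.04,0,0,0],
    [-1,0,0,-0.04,0,0,0],
    [-1,0,0,-0.04,0,0,0],
    [-1,0,0,-0.04,0,0,0]
  ]
}}

```text
time_s: 71.75
eef_pos: [519.3, -78.1, 312.3]
ee_rot: [0.001, 0.838, 0.546, 0.001]
force: [-0.3, -0.7, 0.3]
grip_width: 1.003
grip_force: 0.0
```

{"op": "send_rows", "data": {
  "targets": [
    [-1,0,0,-0.04,0,0,0],
    [-1,0.02,0,-0.035,0,0,0],
    [-1,0.035,0,0,0,0,0],
    [-1,0.035,0,0,0,0,0],
    [-1,0.035,0,0,0,0,0],
    [-1,0.035,0,0,0,0,0],
    [-1,0.035,0,0,0,0,0],
    [-1,0.03,0,0,0,0,0],
    [-1,0,0,0,0,0,0],
    [-1,0,0,0,0,0,0]
  ]
}}

```text
time_s: 73.0
eef_pos: [610.4, 127.2, 385.5]
ee_rot: [0.001, 0.838, 0.545, 0.0]
force: [0.3, -0.8, 0.0]
grip_width: 0.998
grip_force: 0.0
```

```bash
python3 f.py
python3 - <<'E'
from h import *
np.set_printoptions(precision=1,suppress=True)
P=[ctrl.capture(n) for n in("wrist","scene","side")]
p=P[0];save(p,"o.png",(130,60,400,330),2.2)
for p in P:
 for q,z in(("beam_knob",190),("crank_axis",243),("grip_pivot",243),("grip_mid",288),("pin_handle",117)):
  for r in ctrl.landmark_of(q,p)[:1]:
    X=atz(p,r["point"],z)-C;print(q,r["score"],r["point"],X@U,X@V)
p=P[0]
for z in(243,258,316):print(z,proj(p,W(77,0,z)))
E
```

```text
press 45.37050339741183 1.0714631544305848 385.4958029230633 Ftool [-0.62  0.64 -0.03] T [ 0.02  0.04 -0.02] w 0.9981845792340001 0.0
beam_knob 0.76 [258.5, 284.6] -94.95936412115309 1.5062713222038917
crank_axis 0.79 [256.7, 224.1] 2.2033893075329414 2.7759016763452884
grip_pivot 0.68 [264.8, 140.6] 77.7362007120799 -4.355368318309554
grip_mid 0.68 [260.0, 152.9] 76.25631839625834 -0.19549183519520918
pin_handle 0.55 [258.4, 289.7] -150.29060651489698 1.888761314823431
beam_knob 0.77 [260.2, 192.1] -102.59052110773578 3.4605421799588427
crank_axis 0.71 [289.5, 165.8] 4.31828862364959 4.247360317694231
grip_pivot 0.48 [310.9, 161.0] 75.337460937145 -11.129246414048746
grip_mid 0.63 [306.4, 146.6] 66.76930455800282 5.6412237000453205
pin_handle 0.67 [251.3, 217.2] -140.20195954840216 -5.014750750300404
beam_knob 0.91 [249.5, 180.7] -97.66163150644228 -2.441197216567409
crank_axis 0.7 [236.0, 192.0] 7.452831227040035 10.156454132400409
grip_pivot 0.67 [219.7, 202.4] 74.03896027762981 -10.647602970223861
grip_mid 0.59 [223.9, 197.0] 75.8995487412168 9.502209371391366
pin_handle 0.51 [255.6, 189.5] -125.94083924393706 7.224879035869646
243 [259.6 141.5]
258 [259.6 144.6]
316 [259.8 160.4]
```

View pics/o.png

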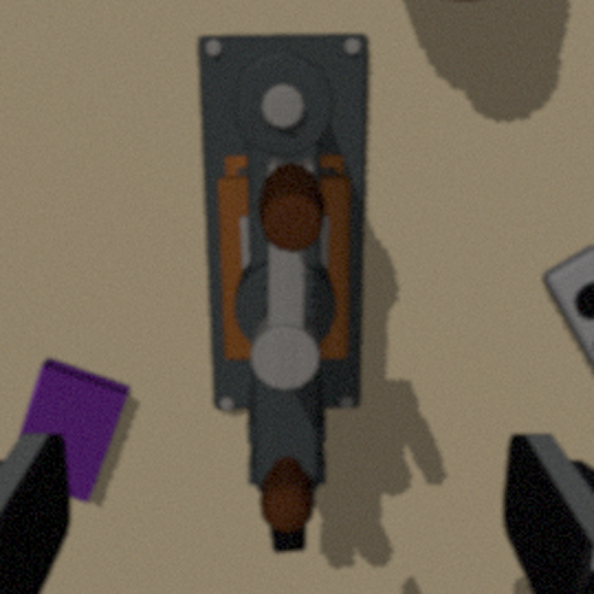

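The grip is upright (sleeve top at (262.7,161) px, (259.8,160.4) predicted) and the pin handle is home under the knob. Taking the grip.

{"op": "send_rows", "data": {
  "targets": [
    [-1,0.0315,0.0024,0,0,0,0],
    [-1,0,0,0.02,0,0,0],
    [-1,0,0,0.025,0,0,0],
    [-1,0,0,0.025,0,0,0],
    [-1,0,0,0.025,0,0,0],
    [-1,0,0,0.015,0,0,0],
    [-1,0,0,0,0,0,0],
    [0,0,0,0,0,0,0],
    [1,0,0,0,0,0,0],
    [1,0,0,0,0,0,0]
  ],
  "squeeze": 60
}}

```text
time_s: 75.15
eef_pos: [625.8, 155.7, 275.5]
ee_rot: [0.001, 0.838, 0.546, 0.001]
force: [-0.5, -0.2, 0.2]
grip_width: 0.378
grip_force: 0.0
```

{"op": "send_rows", "data": {
  "targets": [
    [1,0,0,0,0,0,0],
    [1,0,0,0,0,0,0],
    [1,0,0,0,0,0,0],
    [1,0,0,0,0,0,0],
    [1,0,0,0,0,0,0],
    [1,0,0,0,0,0,0],
    [1,0,0,0,0,0,0],
    [1,0,0,0,0,0,0],
    [1,0,0,0,0,0,0],
    [1,0,0,0,0,0,0]
  ]
}}

```text
time_s: 76.4
eef_pos: [625.8, 155.7, 275.4]
ee_rot: [0.001, 0.838, 0.546, 0.001]
force: [-1.1, 0.2, 6.3]
grip_width: 0.234
grip_force: 58.5
```

```bash
cat > ck.py <<'E'
from h import *
import sys
np.set_printoptions(precision=2,suppress=True)
e,R,s=Rt();c=W(0,0.7,0);x,y=(e-c)@U,-(e-c)@V
ph=np.arctan2(y,x);print("r",np.hypot(x,y),"phi",ph,"z",e[2],"Ftool",R.T@s["force"],"w",s["grip_width"],s["grip_force"],"t",s["time_s"],"j6",s["joints"][5])
n=int(sys.argv[1]);st=float(sys.argv[2])
q=ph+st*np.arange(n+1);P=np.c_[77*np.cos(q),77*np.sin(q)];P[0]=x,y
print((np.diff(P,axis=0)/1000).round(4).tolist())
E
python3 ck.py 10 0.2618
```

```text
r 77.67692592421483 phi 0.02858169779165483 z 275.4384928506149 Ftool [-0.29 -1.04 -6.29] w 0.2335412694031866 58.548424243927 t 76.4 j6 0.4794565400867403
[[-0.0039, 0.0198], [-0.0082, 0.0183], [-0.0127, 0.0156], [-0.0163, 0.0118], [-0.0188, 0.0072], [-0.02, 0.0021], [-0.0198, -0.0032], [-0.0183, -0.0082], [-0.0156, -0.0127], [-0.0118, -0.0163]]
```

{"op": "send_rows", "data": {
  "targets": [
    [1,-0.0039,0.0198,0.0008,0,0,0],
    [1,-0.0082,0.0183,0.0008,0,0,0],
    [1,-0.0127,0.0156,0.0008,0,0,0],
    [1,-0.0163,0.0118,0.0008,0,0,0],
    [1,-0.0188,0.0072,0.0009,0,0,0],
    [1,-0.02,0.0021,0.0008,0,0,0],
    [1,-0.0198,-0.0032,0.0008,0,0,0],
    [1,-0.0183,-0.0082,0.0009,0,0,0],
    [1,-0.0156,-0.0127,0.0008,0,0,0],
    [1,0,0,0,0,0,0]
  ]
}}

```text
time_s: 77.65
eef_pos: [616.7, 13.2, 267.9]
ee_rot: [-0.0, 0.838, 0.546, -0.0]
force: [-3.8, 3.3, 4.7]
grip_width: 0.23
grip_force: 59.4
```

```bash
python3 ck.py 20 0.2618
```

```text
r 76.3472807489284 phi 2.400569624800381 z 267.946069720498 Ftool [ 1.54 -4.79 -4.67] w 0.22974066284269665 59.35316026210785 t 77.65 j6 0.2483126235246159
[[-0.012, -0.016], [-0.0069, -0.0189], [-0.0017, -0.02], [0.0035, -0.0198], [0.0085, -0.0182], [0.0129, -0.0154], [0.0165, -0.0115], [0.0189, -0.0069], [0.02, -0.0017], [0.0198, 0.0035], [0.0182, 0.0085], [0.0154, 0.0129], [0.0115, 0.0165], [0.0069, 0.0189], [0.0017, 0.02], [-0.0035, 0.0198], [-0.0085, 0.0182], [-0.0129, 0.0154], [-0.0165, 0.0115], [-0.0189, 0.0069]]
```

{"op": "send_rows", "data": {
  "targets": [
    [1,-0.012,-0.016,0.0008,0,0,0],
    [1,-0.0069,-0.0189,0.0008,0,0,0],
    [1,-0.0017,-0.02,0.0009,0,0,0],
    [1,0.0035,-0.0198,0.0008,0,0,0],
    [1,0.0085,-0.0182,0.0008,0,0,0],
    [1,0.0129,-0.0154,0.0009,0,0,0],
    [1,0.0165,-0.0115,0.0008,0,0,0],
    [1,0.0189,-0.0069,0.0008,0,0,0],
    [1,0.02,-0.0017,0.0009,0,0,0],
    [1,0.0198,0.0035,0.0008,0,0,0]
  ]
}}

```text
time_s: 78.9
eef_pos: [534.8, 137.5, 259.5]
ee_rot: [-0.0, 0.838, 0.546, -0.001]
force: [-1.9, 0.9, 6.9]
grip_width: 0.234
grip_force: 60.0
```

{"op": "send_rows", "data": {
  "targets": [
    [1,0.0182,0.0085,0.0008,0,0,0],
    [1,0.0154,0.0129,0.0008,0,0,0],
    [1,0.0115,0.0165,0.0009,0,0,0],
    [1,0.0069,0.0189,0.0008,0,0,0],
    [1,0.0017,0.02,0.0008,0,0,0],
    [1,-0.0035,0.0198,0.0009,0,0,0],
    [1,-0.0085,0.0182,0.0008,0,0,0],
    [1,-0.0129,0.0154,0.0008,0,0,0],
    [1,-0.0165,0.0115,0.0009,0,0,0],
    [1,0,0,0,0,0,0]
  ]
}}

```text
time_s: 80.15
eef_pos: [669.5, 88.3, 251.9]
ee_rot: [0.0, 0.838, 0.545, -0.002]
force: [-9.3, -2.0, 6.7]
grip_width: 0.226
grip_force: 59.8
```

```bash
python3 ck.py 20 0.2618
```

```text
r 77.16346691801066 phi 1.1188159938692592 z 251.94141192841042 Ftool [-5.6  -7.71 -6.66] w 0.22605678935828033 59.78961110115051 t 80.15 j6 0.3772971463725223
[[-0.0191, 0.0062], [-0.0201, 0.0012], [-0.0197, -0.004], [-0.018, -0.009], [-0.015, -0.0133], [-0.0111, -0.0168], [-0.0063, -0.0191], [-0.0012, -0.0201], [0.004, -0.0197], [0.009, -0.018], [0.0133, -0.015], [0.0168, -0.0111], [0.0191, -0.0063], [0.0201, -0.0012], [0.0197, 0.004], [0.018, 0.009], [0.015, 0.0133], [0.0111, 0.0168], [0.0063, 0.0191], [0.0012, 0.0201]]
```

{"op": "send_rows", "data": {
  "targets": [
    [1,-0.0191,0.0062,0.0008,0,0,0],
    [1,-0.0201,0.0012,0.0008,0,0,0],
    [1,-0.0197,-0.004,0.0009,0,0,0],
    [1,-0.018,-0.009,0.0008,0,0,0],
    [1,-0.015,-0.0133,0.0008,0,0,0],
    [1,-0.0111,-0.0168,0.0009,0,0,0],
    [1,-0.0063,-0.0191,0.0008,0,0,0],
    [1,-0.0012,-0.0201,0.0008,0,0,0],
    [1,0.004,-0.0197,0.0009,0,0,0],
    [1,0.009,-0.018,0.0008,0,0,0]
  ]
}}

```text
time_s: 81.4
eef_pos: [527.0, 45.1, 243.7]
ee_rot: [0.002, 0.838, 0.545, -0.001]
force: [-2.1, -3.0, 5.4]
grip_width: 0.231
grip_force: 60.0
```

{"op": "send_rows", "data": {
  "targets": [
    [1,0.0133,-0.015,0.0008,0,0,0],
    [1,0.0168,-0.0111,0.0008,0,0,0],
    [1,0.0191,-0.0063,0.0009,0,0,0],
    [1,0.0201,-0.0012,0.0008,0,0,0],
    [1,0.0197,0.004,0.0008,0,0,0],
    [1,0.018,0.009,0.0009,0,0,0],
    [1,0.015,0.0133,0.0008,0,0,0],
    [1,0.0111,0.0168,0.0008,0,0,0],
    [1,0.0063,0.0191,0.0009,0,0,0],
    [1,0,0,0,0,0,0]
  ]
}}

```text
time_s: 82.65
eef_pos: [612.2, 161.0, 236.0]
ee_rot: [0.002, 0.838, 0.545, 0.001]
force: [1.5, -2.3, 4.8]
grip_width: 0.227
grip_force: 60.0
```

```bash
python3 ck.py 15 0.2618
python3 - <<'E'
from h import *
np.set_printoptions(precision=1,suppress=True)
for c in("scene","side"):
 p=ctrl.capture(c)
 if c=="scene":a=cv2.resize(p["img"][120:260,220:360],(400,400),interpolation=2)
 else:a=np.hstack([a,cv2.resize(p["img"][150:290,160:300],(400,400),interpolation=2)])
 for q in("platen_face","grip_pivot","grip_mid"):
  for r in ctrl.landmark_of(q,p)[:1]:print(c,q,r)
 print([proj(p,W(0,0,z)) for z in(46,50,60)],proj(p,W(77,0,203)))
cv2.imwrite("pics/q.png",a[:,:,::-1])
E
```

```text
r 78.00396281607627 phi -0.15921172277697382 z 236.04980869051272 Ftool [-1.52  2.35 -4.78] w 0.22663058929639016 60.02593696117401 t 82.65 j6 0.4915517363918345
[[-0.0004, 0.0203], [-0.0047, 0.0196], [-0.0096, 0.0177], [-0.0138, 0.0146], [-0.0171, 0.0105], [-0.0193, 0.0058], [-0.0201, 0.0006], [-0.0196, -0.0047], [-0.0177, -0.0096], [-0.0146, -0.0138], [-0.0105, -0.0171], [-0.0057, -0.0193], [-0.0006, -0.0201], [0.0047, -0.0196], [0.0096, -0.0177]]
scene platen_face {'point': [354.0, 221.5], 'score': 0.73}
scene grip_pivot {'point': [307.5, 169.5], 'score': 0.5}
scene grip_mid {'point': [285.1, 237.8], 'score': 0.62}
[array([285.9, 217.3]), array([285.9, 216.4]), array([286.1, 214.1])] [307.8 170.2]
side platen_face {'point': [233.2, 217.3], 'score': 0.52}
side grip_pivot {'point': [225.2, 211.5], 'score': 0.56}
side grip_mid {'point': [225.3, 207.2], 'score': 0.54}
[array([235.6, 222.7]), array([235.6, 222. ]), array([235.6, 220.5])] [222.3 211.5]
```

View pics/q.png

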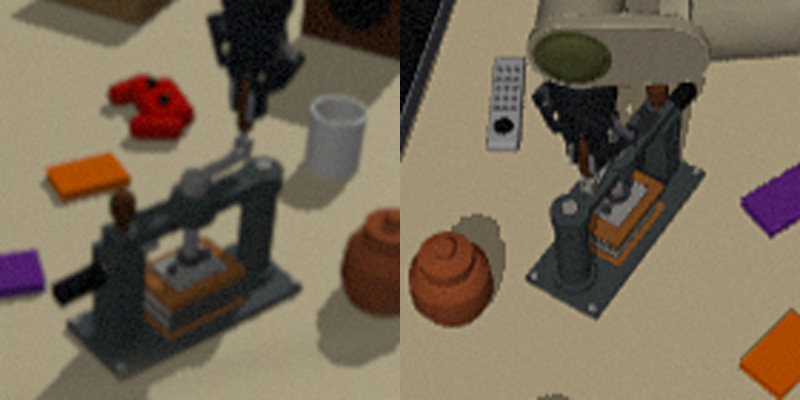

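The platen is just above the pile at 12.4 rad and the pin is still home. I'll crank another 3.9 rad, to about 16.3.

{"op": "send_rows", "data": {
  "targets": [
    [1,-0.0004,0.0203,0.0008,0,0,0],
    [1,-0.0047,0.0196,0.0008,0,0,0],
    [1,-0.0096,0.0177,0.0009,0,0,0],
    [1,-0.0138,0.0146,0.0008,0,0,0],
    [1,-0.0171,0.0105,0.0008,0,0,0],
    [1,-0.0193,0.0058,0.0009,0,0,0],
    [1,-0.0201,0.0006,0.0008,0,0,0],
    [1,-0.0196,-0.0047,0.0008,0,0,0],
    [1,-0.0177,-0.0096,0.0009,0,0,0],
    [1,0,0,0,0,0,0]
  ]
}}

```text
time_s: 84.3
eef_pos: [628.3, 19.1, 228.6]
ee_rot: [0.0, 0.838, 0.545, -0.001]
force: [-2.2, -0.1, 2.4]
grip_width: 0.23
grip_force: 59.5
```

```bash
python3 ck.py 6 0.2618
```

```text
r 75.5651837527424 phi 2.2297230863222124 z 228.5779055574412 Ftool [-1.03 -1.97 -2.37] w 0.23028840475832052 59.503419399261475 t 84.3 j6 0.26304293147254604
[[-0.015, -0.0131], [-0.01, -0.0175], [-0.0051, -0.0194], [0.0001, -0.0201], [0.0053, -0.0194], [0.0101, -0.0174]]
```

{"op": "send_rows", "data": {
  "targets": [
    [1,-0.015,-0.0131,0.0008,0,0,0],
    [1,-0.01,-0.0175,0.0008,0,0,0],
    [1,-0.0051,-0.0194,0.0009,0,0,0],
    [1,0.0001,-0.0201,0.0008,0,0,0],
    [1,0.0053,-0.0194,0.0008,0,0,0],
    [1,0.0101,-0.0174,0.0009,0,0,0],
    [1,0,0,0,0,0,0],
    [1,0,0,0,0,0,0],
    [1,0,0,0,0,0,0],
    [1,0,0,0,0,0,0]
  ]
}}

```text
time_s: 85.55
eef_pos: [524.7, 49.7, 223.5]
ee_rot: [0.0, 0.838, 0.546, -0.002]
force: [-8.9, -3.3, 8.5]
grip_width: 0.232
grip_force: 60.1
```

```bash
python3 ck.py 1 0.2618
```

```text
r 76.59767278045399 phi -2.47506569320258 z 223.49932063646926 Ftool [-6.7  -6.85 -8.47] w 0.23213724791661838 60.09023666381836 t 85.55 j6 0.29047374495335004
[[0.0141, -0.0143]]
```

{"op": "send_rows", "data": {
  "targets": [
    [0.2,0,0,0,0,0,0],
    [-1,0,0,0,0,0,0],
    [-1,0,0,0,0,0,0],
    [-1,0,0,0,0,0,0],
    [-1,0,0,-0.015,0,0,0],
    [-1,0,0,-0.025,0,0,0],
    [-1,0,0,-0.035,0,0,0],
    [-1,0,0,-0.035,0,0,0],
    [-1,0,0,-0.03,0,0,0],
    [-1,0,0,0,0,0,0]
  ]
}}

```text
time_s: 86.8
eef_pos: [526.2, 50.3, 366.5]
ee_rot: [0.003, 0.838, 0.546, 0.002]
force: [-0.6, -0.4, -0.9]
grip_width: 0.999
grip_force: 0.0
```

```bash
python3 ck.py 1 0.2618
python3 - <<'E'
from h import *
np.set_printoptions(precision=1,suppress=True)
for c in("scene","wrist"):
 p=ctrl.capture(c)
 if c=="scene":a=cv2.resize(p["img"][120:260,220:360],(400,400),interpolation=2)
 else:a=np.hstack([a,cv2.resize(p["img"],(400,400),interpolation=2)])
 for q,z in(("grip_pivot",191),("grip_mid",236),("crank_axis",191),("beam_knob",190),("pin_handle",117)):
  for r in ctrl.landmark_of(q,p)[:1]:
   X=atz(p,r["point"],z)-C;x,y=X@U,X@V;print(c,q,r["point"],r["score"],x,y,"r",np.hypot(x,y),"phi",np.arctan2(-y,x))
cv2.imwrite("pics/r.png",a[:,:,::-1])
E
```

```text
r 74.96677476136765 phi -2.4768369864593724 z 366.4890956903063 Ftool [-0.58 -0.43  0.86] w 0.9985050668420788 0.0 t 86.8 j6 0.2903024230382631
[[0.0128, -0.0153]]
scene grip_pivot [264.2, 177.9] 0.55 -50.71217594248315 55.9650055181229 r 75.52355017784117 phi -2.306993805486339
scene grip_mid [260.9, 165.7] 0.63 -59.86288496453548 61.66231241578599 r 85.94071077632069 phi -2.341388540477678
scene crank_axis [289.8, 180.1] 0.65 7.507429052090932 2.0150370183731283 r 7.7731502724180634 phi -0.2622252998839663
scene beam_knob [263.7, 190.0] 0.83 -87.97806224307851 6.2052359064545755 r 88.19662345408553 phi -3.071177636456609
scene pin_handle [248.7, 218.7] 0.47 -150.49231755739928 -6.387363844837995 r 150.62780639936125 phi 3.0991749896856877
wrist grip_pivot [260.3, 170.6] 0.95 -60.09260001259632 46.09359000076801 r 75.73466587655082 phi -2.4872731439289915
wrist grip_mid [258.9, 185.5] 0.71 -61.35484621112106 47.346111226714925 r 77.49884774551668 phi -2.4843621189711804
wrist crank_axis [312.6, 105.0] 0.6 0.08976162914005573 -0.6653269401252556 r 0.6713546658230003 phi 1.4366924880911738
wrist beam_knob [302.9, 207.0] 0.69 -97.2515436079918 4.244407486952743 r 97.34412015654789 phi -3.0979767320257707
wrist pin_handle [298.0, 228.0] 0.98 -151.81603873545154 -0.535789764622782 r 151.81698418818627 phi 3.1380634642852137
```

View pics/r.png

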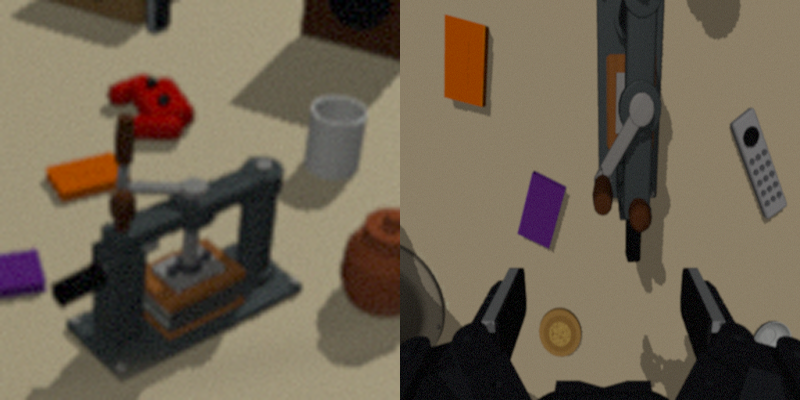

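The grip is upright (r = 77.5 at its middle), the crank is at about 16.36 rad (0.5 turn past touch), the pin is home and the beam closed. Handing in.

```bash
python3 -c "
from h import *
print(ctrl.finish_job())"
```

```text
the job is handed in; nothing more can be done
None
```

I handed the job in, and no verdict came back: both notebooks are piled on the bed, the beam is closed and pinned, the grip is upright, and I cranked the platen about half a turn past first touch (about 15 N by calculation, not measured).

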